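# Flip the hex key and tighten the strap clamp

### The job

The hex key was used to spin the clamp screw down and still stands in it by its long arm. Pull it out, flip it so that its short arm sits fully down in the screw's socket and its long arm lies level as a lever, then push the long arm clockwise (seen from above) until the stiff screw comes up against its stop, about a sixth of a turn. Leave the key seated in the screw, and do not shift the spray can, the tape measure or the mug.

Things in the scene. Friction and masses are not known exactly. Their poses are not given: they have to be found in the camera images.
- fixture: Strap-clamp fixture, fixed: base plate 170 (x) x 100 (y) x 10 mm, a strap over it (150 x 40 mm, top 40 mm up), the screw upright at its middle. Origin: centre of its underside, on the table, below the screw; z up. Spray can and tape measure stand at about 45 degrees left and right of its +x (either way round), 165 mm from the screw; the mug 225 mm out along +x.
- screw_mouth (a point): Centre of the mouth of the screw's hexagon socket, 76 mm above the table; turns with the screw. z up; x points to a corner of the hexagon, y is square to a pair of flats. Socket 18.2 mm across flats, 32 mm deep, 2.5 mm lead-in chamfer. The round head is 35 mm wide and stands 36 mm above the strap.
- screw (a joint): Turn of the screw, rad, growing clockwise from above; starts between 0 and 0.1, hard stop (tight) at 1.05. It stays where it is left and needs about 1 N m to turn (about 9 N at 115 mm from its axis); the key has about 0.1 rad of play to either side in the socket.
- hex_key: L-shaped steel hex key, 0.3 kg, 17 mm across flats. Origin: elbow, where the arms' centre lines cross. Short arm 80 mm along its +x, long arm 180 mm along its -z; flats of both face +-y (grip there, also at the elbow). Start: stands by its long arm, elbow 224 mm up, short arm roughly along the fixture's +x. Seated by the short arm, the long arm is 124 mm up. Leans up to 4 degrees in the socket.
- key_short_tip (a point): Centre of the end face of the key's short arm.
- key_long_tip (a point): Centre of the end face of the key's long arm.
- spray_can: Upright spray can, 66 mm diameter, 212 mm tall: higher than the key's level long arm. Origin: centre of its underside.
- tape_measure: Tape measure, 36 x 68 x 62 mm tall: the key's level long arm passes over it. Origin: centre of its underside.
- coffee_mug: Mug, 92 x 126 x 95 mm tall with its handle. Origin: centre of its underside.
- bench_vice: Blue bench vice, fixed to the table to the left of the fixture, up to 135 mm tall: higher than the key's level long arm. Origin: on the table; its body reaches from 150 mm before the origin (-x) to 120 mm behind it (+x), and from 50 mm right (-y) to 100 mm left (+y).
There are look-alikes about, which are no part of the job. What is shaped like the hex_key but orange is not meant.

How it is judged:
On the way, in this order (a step that is already met when the one before it is completed fails the run):
1. the key is flipped: short arm down in the socket, long arm level (horizontal distance between key_short_tip and screw_mouth below 0.006 m and z of key_short_tip in the frame of screw_mouth below -0.024 m and angle between hex_key's own x axis and vertical above 2.88 rad), for 0.2 s.
2. the screw is tight against its stop (value of joint screw above 0.94 rad), for 0.2 s.
At the end, for the whole second after the job is handed in: The screw is turned to within about 0.1 rad of its stop (joint above 0.94 of 1.05 rad); the key rests in it, short arm at least 24 mm down in the 32 mm socket and upright within 15 degrees, long arm as the level lever, at rest and released (all of step 1 and value of joint screw above 0.94 rad and linear speed of hex_key below 0.02 m/s); the robot touches nothing.
It fails at once if the screw is turned (beyond 0.3 rad) without the short arm seated in it (value of joint screw above 0.3 rad and distance between key_short_tip and screw_mouth above 0.045 m).
It fails at once if the spray can is shifted more than 30 mm or knocked over (distance of spray_can from where it was at the start of the episode above 0.03 m or angle between spray_can's own z axis and vertical above 0.5 rad).
It fails at once if the tape measure is shifted more than 30 mm (distance of tape_measure from where it was at the start of the episode above 0.03 m).
It fails at once if the mug is shifted more than 30 mm (distance of coffee_mug from where it was at the start of the episode above 0.03 m).
It also fails if it takes over 59 s, if anything falls off the work surface, if the arm or the gripper's body presses on something with over 40 N, if the wrist force passes 120 N, or if a joint passes its speed limit or range.

### The arm

A 7-joint arm with a two-finger parallel gripper is mounted at the origin on a cart in front of the work surface, level with it; the furniture and walls round the work are solid. World frame = base frame: x ahead of the robot, y to its left, z up, the work surface at z = 0. Lengths are in m, angles in rad, forces in N, time in s.
With the tool pointing down it reaches from about 0.4 to 0.85 m from the base axis. Payload 4.5 kg.
Tool frame: the origin (TCP) lies at the very end of the fingers, on their centre line; the grasp point (between the pads) lies 19 mm behind it (r.pinch_z is the distance from the TCP to the grasp point, in m); x points along the fingers, y is the direction in which the jaws open and shut, and the axes are right-handed (so a half turn about x gives the same grasp; the last joint's range is limited). The gripper opens to 88 mm and grips with 3 to 60 N. Pads are 18 mm wide; open, the fingers measure 123 mm over their backs; the gripper's body (75 mm by 187 mm) begins 45 mm behind the grasp point.
Start: joints at [1.36, 0.689, -0.195, 1.565, 0.157, 0.902, -0.215], TCP at [0.152, -0.606, 0.239] pointing down, gripper open.
Joint ranges: [-3.01, 3.01], [-0.46, 2.08], [-1.47, 1.51], [0.13, 2.56], [-1, 4.14], [0.04, 2.09], [-2.66, 2.66]. Speed limits (rad/s): [2.57, 2.57, 3.14, 3.14, 3.14, 3.14, 3.14].

### API

Orientations are given as a unit quaternion [x, y, z, w].
In Python, from plant import telemetry, cams, job, r gives the robot as it stands.
- The arm moves only by the tool send_rows, never from a script. Its argument "commands" is one flat list of numbers, 7 for each row, row after row: the shift along the world's x, y, z as a fraction of full scale, then the turn, a rotation vector about the world's x, y, z as a fraction of full scale, then the closure, from 0 (fully open) to 1 (shut). In form: [dx, dy, dz, wx, wy, wz, claw, dx, dy, dz, wx, wy, wz, claw, ...]. A call has 1 to 12 rows; each row shifts and turns the pose as measured when the row begins; what a row does not reach is not made up. Full scale, the value 1, is 250 mm for a shift and 90 degrees for a turn. A row lasts 1/10 s, in which the tool goes at most 50 mm and 8.59 degrees, less where a joint would pass 70% of its speed; a pose out of reach is approached as far as the arm can. A call with a number of a shift or a turn outside -1 to 1 is refused whole. A call with a gripper value outside its range is refused whole. The fingers move at their own pace and stop on an object; "newtons" is the grip in N (left out, the last holds). Time passes only in rows, so rows that do not move let the fingers close. It gives the time, the measured TCP pose, the force and the opening at its end, in the units of the state.
- telemetry.get_state(): the state, without advancing time (a new reading comes with each control period).
- cams.snapshot(name): name is "scene" or "side" or "wrist"; returns a dict with "image" (384x512x3 uint8, blue, green, red), "intrinsics" (3x3 intrinsics, pixels), "world_to_cam" (4x4, takes a point from world to camera coordinates). Camera axes: x right, y down, z forward; pixel columns grow to the right and rows downward; lengths in m; the calibration is good to about 2 mm. The wrist camera is an equidistant fisheye: a pixel r from the principal point sees the ray r / f radians off the axis. A picture is of the moment at which its call begins. There is no depth.
- job.finish_job(): hands the job in, once; it reports no verdict.
The state is a dict: "clock": time; "q": joint angles; "qd": joint speeds; "joint_torque": joint torques, N m; "tool_pos": TCP position; "eef_rot": TCP orientation; "contact_force": force on the tool from outside, world axes, zero at the start; "moment": the same for the moment, N m; "opening": opening from 0.0 (shut) to 1.0 (fully open).
Only numpy, scipy, OpenCV 4.12 (cv2) and the standard library are available. Lean on these libraries where they do the work, as an engineer would, in place of code of your own. Each camera call takes 0.05 s, during which the arm holds its last target.

## Working session

There is one attempt and no reset: what is moved stays moved. The work goes in short steps, Python scripts to look and compute and a tool call to move; the robot and the scene stay as the last step left them, time stands still between calls to the robot, and variables do not carry over. Pictures are saved under pics/ and viewed, and the job is handed in when it is done.

Besides the shell and the picture viewer there is one more tool, called after "Request:" in YAML: its name, and indented under it one key for each argument. send_rows: Moves the arm, as the interface text tells. Its arguments: {"type":"object","properties":{"commands":{"type":"array"},"newtons":{"type":"number"}},"required":["commands"]}

```bash
ls; mkdir -p pics; python3 - <<'E'
from plant import telemetry, cams, job, r
import cv2
print(telemetry.get_state()); print(r.pinch_z)
for n in ["scene","side","wrist"]:
    s=cams.snapshot(n); cv2.imwrite(f"pics/{n}0.png",s["image"]); print(n,s["intrinsics"].tolist(),s["world_to_cam"].round(4).tolist())
E
```

```text
pics
{'clock': 0.0, 'q': array([ 1.35976495,  0.69000365, -0.19451802,  1.56633842,  0.15728777,
        0.90248053, -0.21505369]), 'qd': array([-1.50942349e-03,  1.70732227e-03,  3.74042023e-04, -1.10939553e-03,
       -8.70686420e-04, -1.23824968e-03,  4.39890700e-05]), 'joint_torque': array([ 3.31159363e-04, -5.27571845e+01, -1.26696132e+00, -1.53434050e+01,
       -5.26464405e-02,  6.50269838e-03,  1.59306910e-04]), 'tool_pos': array([ 0.15130113, -0.6057619 ,  0.23789935]), 'eef_rot': array([-0.70168923, -0.08702809,  0.7019297 , -0.0857498 ]), 'contact_force': array([ 0.09346152, -0.22824738, -0.3144487 ]), 'moment': array([-0.00085931,  0.01259971,  0.0535873 ]), 'opening': 0.9971160384857666}
0.0187
scene [[387.40684075064354, 0.0, 252.82216366209744], [0.0, 387.40684075064354, 194.55372017197269], [0.0, 0.0, 1.0]] [[-0.7584, -0.6516, -0.0162, 0.1637], [-0.4995, 0.597, -0.6278, 0.6102], [0.4188, -0.468, -0.7782, 1.1525], [0.0, 0.0, 0.0, 1.0]]
side [[495.7214902371789, 0.0, 262.14156625588475], [0.0, 495.7214902371789, 188.14063207950406], [0.0, 0.0, 1.0]] [[0.9381, -0.3455, -0.0229, -0.6652], [-0.2297, -0.5712, -0.7881, 0.021], [0.2592, 0.7446, -0.6152, 2.1079], [0.0, 0.0, 0.0, 1.0]]
wrist [[297.3186396354542, 0.0, 251.57725095354823], [0.0, 297.3186396354542, 191.4157981488611], [0.0, 0.0, 1.0]] [[0.2421, -0.9703, -0.0009, -0.6233], [-0.9263, -0.2313, 0.2974, -0.0414], [-0.2888, -0.0712, -0.9547, 0.3897], [0.0, 0.0, 0.0, 1.0]]
```

View pics/scene0.png

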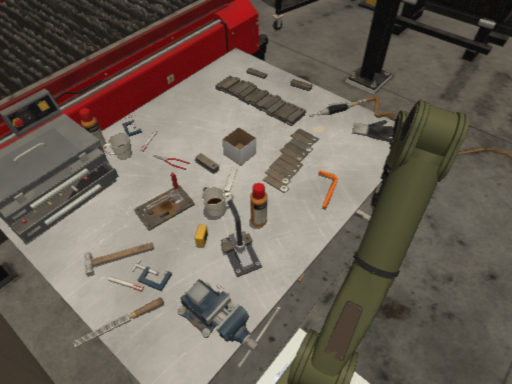

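View pics/side0.png

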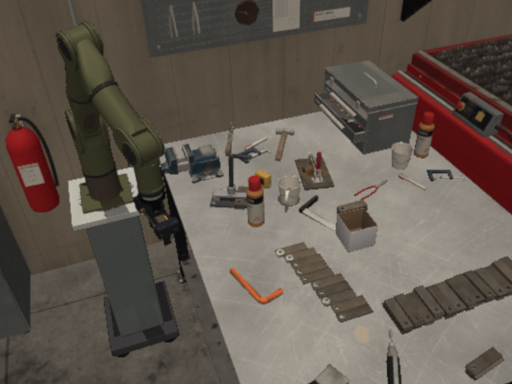

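View pics/wrist0.png

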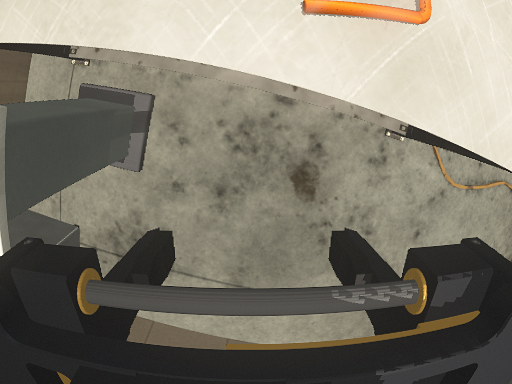

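The scene view shows the fixture with the black key at about (240,250), can at (259,205), tape at (201,235), mug at (214,203) and vice at (215,312). I'll enlarge both views.

```bash
python3 - <<'E'
import cv2
a=cv2.imread("pics/scene0.png"); c=a[170:290,180:290]; cv2.imwrite("pics/sc1.png",cv2.resize(c,None,fx=5,fy=5,interpolation=cv2.INTER_CUBIC))
a=cv2.imread("pics/side0.png"); c=a[140:230,195:315]; cv2.imwrite("pics/si1.png",cv2.resize(c,None,fx=6,fy=6,interpolation=cv2.INTER_CUBIC))
E
```

```text
(no output)
```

View pics/sc1.png

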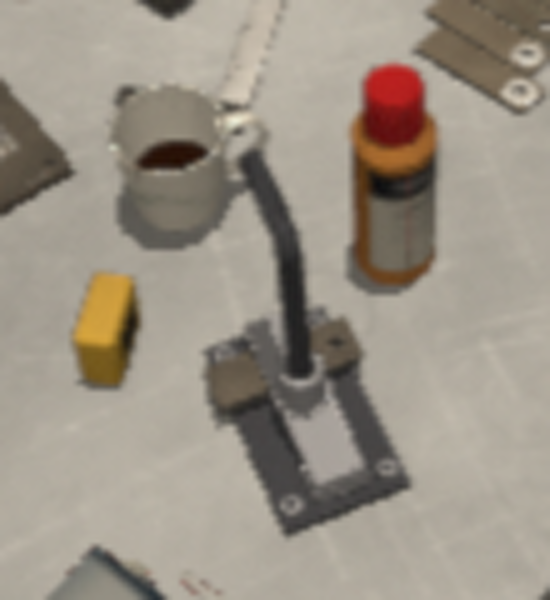

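View pics/si1.png

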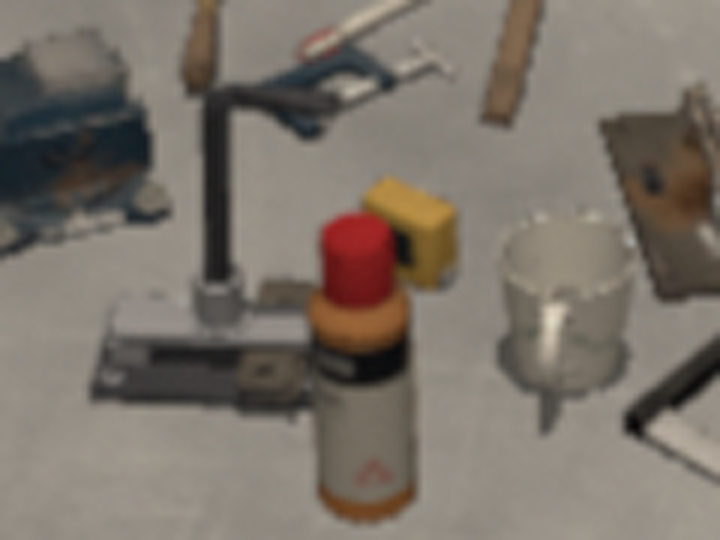

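```bash
cat > h.py <<'E'
import numpy as np, cv2
from scipy.spatial.transform import Rotation as R
from scipy.optimize import least_squares
K={'scene':np.array([[387.40684,0,252.82216],[0,387.40684,194.55372],[0,0,1]]),'side':np.array([[495.72149,0,262.141566],[0,495.72149,188.14063],[0,0,1]])}
def load():
    from plant import cams
    T={}
    for n in K: T[n]=cams.snapshot(n)['world_to_cam']
    np.savez('T.npz',**T)
try: T=dict(np.load('T.npz'))
except Exception: load(); T=dict(np.load('T.npz'))
def proj(n,p):
    c=T[n][:3,:3]@np.asarray(p,float)+T[n][:3,3]; u=K[n]@c; return u[:2]/u[2]
def tri(obs):
    A=[]
    for n,(u,v) in obs.items():
        P=K[n]@T[n][:3]; A+= [u*P[2]-P[0], v*P[2]-P[1]]
    _,_,V=np.linalg.svd(np.array(A)); X=V[-1,:3]/V[-1,3]
    return X,{n:(proj(n,X)-o).round(1) for n,o in obs.items()}
def onz(n,uv,z):
    Rm=T[n][:3,:3]; c=-Rm.T@T[n][:3,3]; d=Rm.T@np.linalg.inv(K[n])@np.array([*uv,1]); return c+d*(z-c[2])/d[2]
E
python3 - <<'E'
from h import *
S=lambda x,y:(x/5+180-.4,y/5+170-.4); D=lambda x,y:(x/6+195-.4,y/6+140-.4)
for nm,a,b in [('mouth',(300,373),(219,283)),('elbow',(290,238),(218,97)),('tip',(250,160),(335,103))]:
    print(nm,*tri({'scene':S(*a),'side':D(*b)}))
for nm,p in [('c1',(290,533)),('c2',(409,485))]: print(nm,onz('scene',S(*p),0.005))
for nm,p in [('c1',(93,395))]: print(nm,onz('side',D(*p),0.005))
print('can',onz('side',D(367,490),0),onz('scene',S(393,270),0))
print('tape',onz('scene',S(100,372),0))
print('mug',onz('scene',S(165,215),0),onz('side',D(562,365),0))
E
```

```text
mouth [ 0.48677967 -0.24161788  0.06658269] {'scene': array([-0.2, -0.2]), 'side': array([-0.1,  0.1])}
elbow [ 0.4937303  -0.24933175  0.22167597] {'scene': array([-0.2, -0.2]), 'side': array([-0.1,  0.1])}
tip [ 0.56163876 -0.28199153  0.21980892] {'scene': array([-0.3, -0.3]), 'side': array([-0.2,  0.2])}
c1 [ 0.42836216 -0.16278539  0.005     ]
c2 [ 0.38738357 -0.24824805  0.005     ]
c1 [ 0.3908641  -0.25062758  0.005     ]
can [ 0.5331824 -0.4051024  0.       ] [ 0.52243333 -0.38989986  0.        ]
tape [ 0.63428748 -0.17112659  0.        ]
mug [ 0.70120509 -0.31123879  0.        ] [ 0.70082424 -0.33363411  0.        ]
```

```bash
python3 - <<'E'
from h import *
from plant import r,telemetry
print([a for a in dir(r) if not a.startswith('__')])
try: print({k:v for k,v in vars(r).items() if not callable(v)})
except Exception as e: print(e)
s=telemetry.get_state(); print(s['clock'],R.from_quat(s['eef_rot']).as_matrix().round(3))
a=cv2.imread("pics/scene0.png"); c=a[270:355,170:290]; cv2.imwrite("pics/vice.png",cv2.resize(c,None,fx=6,fy=6,interpolation=cv2.INTER_CUBIC))
for p in [(183,293),(205,334),(243,347),(250,318)]: print(p,onz('scene',p,0.0)[:2],onz('scene',p,0.12)[:2])
for p in [(165,150),(222,175),(190,180)]: print(p,onz('side',p,0.0)[:2],onz('side',p,0.12)[:2])
E
```

```text
['Unreachable', 'pinch_z']
{}
0.25 [[-0.     0.242 -0.97 ]
 [ 0.001 -0.97  -0.242]
 [-1.    -0.001  0.   ]]
(183, 293) [0.53426186 0.00890429] [0.47925428 0.03442622]
(205, 334) [0.37197046 0.06073559] [0.33214677 0.08140822]
(243, 347) [0.24848706 0.01069637] [0.22021638 0.03605064]
(250, 318) [ 0.29397788 -0.07627787] [ 0.26145111 -0.04278636]
(165, 150) [0.30202201 0.23320784] [0.28172672 0.04641519]
(222, 175) [ 0.49727996 -0.06149396] [ 0.4589332  -0.22104161]
(190, 180) [ 0.3565323  -0.04427267] [ 0.33119757 -0.20541242]
```

View pics/vice.png

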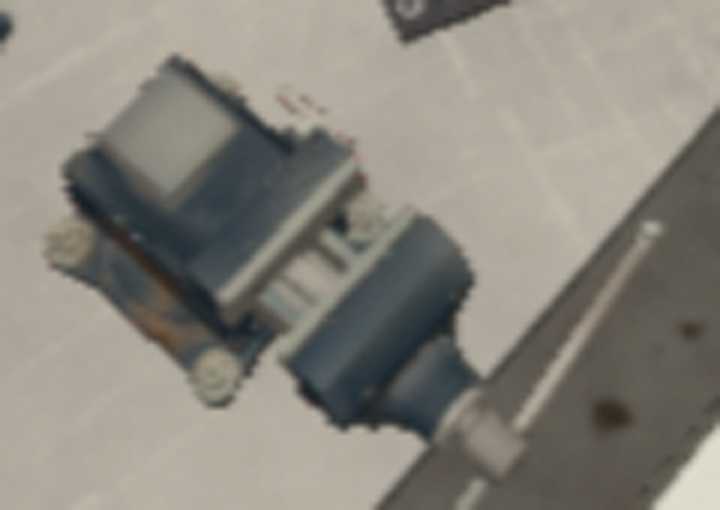

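Request:
send_rows:
  commands: [0.08, 0.04, 0.16, 0, 0, 0.05, 0, 0.08, 0.04, 0.16, 0, 0, 0.05, 0, 0.08, 0.04, 0.16, 0, 0, 0.05, 0, 0.08, 0.04, 0.16, 0, 0, 0.05, 0, 0.04, 0.08, 0.1, 0, 0, 0.05, 0, 0, 0, 0, 0, 0, 0, 0]

```text
clock: 0.85
tool_pos: [0.2423, -0.5411, 0.4278]
eef_rot: [-0.668, -0.228, 0.672, -0.225]
contact_force: [0.1, -0.4, 0.4]
opening: 1.0
```

```bash
cat > log.py <<'E'
import json
from plant import telemetry
s=telemetry.get_state()
open('log.jsonl','a').write(json.dumps({k:(v.tolist() if hasattr(v,'tolist') else v) for k,v in s.items()})+'\n')
print(round(s['clock'],2),'q',s['q'].round(3),'p',s['tool_pos'].round(4),'F',s['contact_force'].round(1),'M',s['moment'].round(2),'op',round(s['opening'],3))
from scipy.spatial.transform import Rotation as R
print(R.from_quat(s['eef_rot']).as_matrix().round(3).tolist())
E
python3 log.py
```

```text
0.85 q [ 1.256  0.494 -0.33   1.351  0.162  1.328  0.004] p [ 0.2423 -0.5411  0.4278] F [ 0.1 -0.4  0.4] M [-0.04 -0.07  0.02] op 1.0
[[-0.006, 0.606, -0.795], [0.003, -0.795, -0.606], [-1.0, -0.006, 0.003]]
```

```bash
cat > fit.py <<'E'
from h import *
import json,itertools
L=[json.loads(l) for l in open('log.jsonl')]
data=[(np.array([1.35976495,0.69000365,-0.19451802,1.56633842,0.15728777,0.90248053,-0.21505369]),np.array([0.15130113,-0.6057619,0.23789935]),R.from_quat([-0.70168923,-0.08702809,0.7019297,-0.0857498]).as_matrix())]
data+=[(np.array(d['q']),np.array(d['tool_pos']),R.from_quat(d['eef_rot']).as_matrix()) for d in L]
def Rx(ax,a): return R.from_euler(ax,a).as_matrix()
def fk(q,sg,par,full=False):
    h,a1,L1,a2,L2,a3,Lt,o1,o7=par
    q=np.array(q)*sg
    M=Rx('z',q[0]+o1); p=np.array([0,0,h])+M@[a1,0,0]
    M=M@Rx('y',q[1])@Rx('z',q[2]); pts=[p]
    p=p+M@[a2,0,L1]; pts.append(p); M=M@Rx('y',q[3])@Rx('z',q[4]); p=p+M@[a3,0,L2]; pts.append(p)
    M=M@Rx('y',q[5])@Rx('z',q[6]+o7); p=p+M@[0,0,Lt]
    # tool x = approach = M z ; tool y
    Mt=np.column_stack([M[:,2],M[:,1],-M[:,0]])
    return (p,Mt,pts) if full else (p,Mt)
if __name__=='__main__':
    out=[]
    for s in itertools.product([-1,1],repeat=4):
        sg=np.array([s[0],1,s[1],1,s[2],1,s[3]])
        for o1 in (0,):
          for o7 in (0,np.pi/2,-np.pi/2,np.pi):
            def f(x):
                r=[]
                for q,p,M in data:
                    a,b=fk(q,sg,x); r+=list(5*(a-p))+list((b-M).ravel())
                return np.array(r+list(0.02*(x[[1,3,5]])))
            s_=least_squares(f,[.35,0,.4,0,.4,0,.2,o1,o7]); out.append((s_.cost,sg.tolist(),s_.x.round(4).tolist()))
    out.sort(key=lambda t:t[0])
    for o in out[:5]: print(o)
E
python3 fit.py
```

```text
(np.float64(2.5360324639475845e-07), [-1, 1, -1, 1, -1, 1, -1], [0.801, 0.0045, 0.5665, -0.0018, 0.346, 0.007, 0.7808, -0.0711, 1.4997])
(np.float64(2.536032463947742e-07), [-1, 1, -1, 1, -1, 1, -1], [0.801, 0.0045, 0.5665, -0.0018, 0.346, 0.007, 0.7808, -0.0711, 1.4997])
(np.float64(2.5360324639479207e-07), [-1, 1, -1, 1, -1, 1, -1], [0.801, 0.0045, 0.5665, -0.0018, 0.346, 0.007, 0.7808, -0.0711, 1.4997])
(np.float64(0.014069896459922729), [-1, 1, 1, 1, 1, 1, -1], [25.582, 0.1616, 0.2277, 0.0804, 0.4182, 0.0342, 25.1831, 0.1729, 1.1621])
(np.float64(0.014069896459924054), [-1, 1, 1, 1, 1, 1, -1], [25.582, 0.1616, 0.2277, 0.0804, 0.4182, 0.0342, 25.1831, 0.1729, 1.1621])
```

Request:
send_rows:
  commands: [0.03, 0.12, 0.02, 0, 0, -0.095, 0, 0.03, 0.12, 0.02, 0, 0, -0.095, 0, 0.03, 0.12, 0.02, 0, 0, -0.095, 0, 0.03, 0.12, 0.02, 0, 0, -0.095, 0, 0.03, 0.12, 0.02, 0, 0, -0.095, 0, 0.03, 0.12, 0.02, 0, 0, -0.095, 0, 0.03, 0.12, 0.02, 0, 0, -0.095, 0, 0, 0, 0, -0.04, -0.085, 0, 0, 0, 0, 0, -0.04, -0.085, 0, 0, 0, 0, 0, -0.04, -0.085, 0, 0]

```text
clock: 1.85
tool_pos: [0.2931, -0.3271, 0.4542]
eef_rot: [0.827, -0.17, -0.525, -0.105]
contact_force: [1.8, -0.3, -0.1]
opening: 1.003
```

```bash
python3 log.py; sed -i "s/h,a1,L1,a2,L2,a3,Lt,o1,o7=par/h,a1,L1,a2,L2,a3,Lt,o1,o7=par/" fit.py; python3 fit.py
```

```text
1.85 q [ 1.044  0.023 -0.17   2.033 -0.291  0.708 -0.912] p [ 0.2931 -0.3271  0.4542] F [ 1.8 -0.3 -0.1] M [0.29 0.32 0.04] op 1.003
[[0.391, -0.391, -0.833], [-0.17, -0.92, 0.352], [-0.905, 0.004, -0.426]]
(np.float64(0.001182752481345362), [-1, 1, -1, 1, -1, 1, -1], [0.3059, 0.006, 0.5476, 0.0189, 0.3283, -0.0063, 0.2779, -0.0758, 1.4974])
(np.float64(0.001182752481345367), [-1, 1, -1, 1, -1, 1, -1], [0.3059, 0.006, 0.5476, 0.0189, 0.3283, -0.0063, 0.2779, -0.0758, 1.4974])
(np.float64(0.0011827524813453718), [-1, 1, -1, 1, -1, 1, -1], [0.3059, 0.006, 0.5476, 0.0189, 0.3283, -0.0063, 0.2779, -0.0758, 1.4974])
(np.float64(0.26902631407743277), [-1, 1, 1, 1, -1, 1, -1], [0.2336, 0.0709, 0.4691, 0.0608, 0.2669, -0.0057, 0.1472, 0.2736, 1.4389])
(np.float64(0.26902631408728134), [-1, 1, 1, 1, -1, 1, -1], [0.2336, 0.0709, 0.4691, 0.0608, 0.2669, -0.0057, 0.1472, 0.2736, 1.4389])
```

Request:
send_rows:
  commands: [0, 0, 0, 0, 0, 0, 0, 0, 0, 0, 0, 0, 0, 0]

```text
clock: 2.05
tool_pos: [0.2872, -0.3253, 0.4508]
eef_rot: [0.824, -0.172, -0.528, -0.11]
contact_force: [0.7, -1.0, 0.1]
opening: 1.0
```

```bash
python3 log.py; sed -i '$!N;$!D' /dev/null; python3 - <<'E'
L=open('log.jsonl').read().strip().split('\n'); del L[1]; open('log.jsonl','w').write('\n'.join(L)+'\n'); print(len(L))
E
python3 fit.py|head -1; cat > ik.py <<'E'
from fit import *
lo=np.array([-3.01,-.46,-1.47,.13,-1,.04,-2.66]);hi=np.array([3.01,2.08,1.51,2.56,4.14,2.09,2.66])
sg=np.array([-1,1,-1,1,-1,1,-1])
def fitpar():
    def f(x):
        r=[]
        for q,p,M in data:
            a,b=fk(q,sg,x); r+=list(5*(a-p))+list((b-M).ravel())
        return np.array(r+list(0.02*(x[[1,3,5]])))
    return least_squares(f,[.3,0,.55,0,.33,0,.28,0,np.pi/2]).x
par=fitpar()
def toolR(ap,jaw):
    ap=np.array(ap)/np.linalg.norm(ap); jaw=np.array(jaw)-np.dot(jaw,ap)*ap; jaw/=np.linalg.norm(jaw)
    return np.column_stack([ap,jaw,np.cross(ap,jaw)])
def ik(p,Rm,q0,reg=0.005):
    def f(q):
        a,b=fk(q,sg,par); return np.concatenate([10*(a-p),(b-Rm).ravel(),reg*(q-q0)])
    q0=np.clip(q0,lo+1e-3,hi-1e-3)
    s=least_squares(f,q0,bounds=(lo,hi)); a,b=fk(s.x,sg,par)
    return s.x,np.linalg.norm(a-p),np.linalg.norm(b-Rm)
E
python3 - <<'E'
from ik import *
print(par.round(3))
rng=np.random.default_rng(0)
az=np.radians(-25.5); f=np.array([np.cos(az),np.sin(az),0]); jaw=np.array([-f[1],f[0],0])
pinch=np.array([.490,-.246,.205])
for tilt in (0,15,30,45,60,90):
    t=np.radians(tilt); ap=np.cos(t)*f-np.sin(t)*np.array([0,0,1])
    for sj in (1,-1):
        Rm=toolR(ap,sj*jaw); best=[]
        for k in range(25):
            q0=data[-1][0] if k==0 else rng.uniform(lo,hi)
            q,e,o=ik(pinch+.0187*ap,Rm,q0,1e-4)
            if e<2e-3 and o<.01: best.append((np.abs(q-data[-1][0]).max(),q.round(2)))
        best.sort(key=lambda t:t[0]); print(tilt,sj,len(best),best[:2])
E
```

```text
2.05 q [ 1.048  0.021 -0.167  2.043 -0.289  0.71  -0.916] p [ 0.2872 -0.3253  0.4508] F [ 0.7 -1.   0.1] M [0.17 0.31 0.01] op 1.0
[[0.383, -0.399, -0.833], [-0.167, -0.917, 0.363], [-0.908, 0.001, -0.418]]
2
(np.float64(0.001142152029788237), [-1, 1, -1, 1, -1, 1, -1], [0.3042, 0.006, 0.547, 0.0189, 0.3285, -0.0065, 0.2759, -0.076, 1.4971])
[ 0.304  0.006  0.547  0.019  0.328 -0.007  0.276 -0.076  1.497]
0 1 0 []
0 -1 0 []
15 1 0 []
15 -1 0 []
30 1 0 []
30 -1 0 []
45 1 16 [(np.float64(2.495425156056097), array([ 1.07,  1.22, -1.46,  2.44,  2.21,  1.42, -0.4 ])), (np.float64(2.5074282618946793), array([ 1.06,  1.19, -1.43,  2.44,  2.22,  1.39, -0.43]))]
45 -1 12 [(np.float64(3.0974707533095254), array([ 0.68,  0.73, -0.46,  2.44,  2.81,  0.82,  1.92])), (np.float64(3.13870541289074), array([ 0.65,  0.72, -0.41,  2.44,  2.85,  0.8 ,  1.87]))]
60 1 13 [(np.float64(2.1281237536155286), array([ 1.1 ,  1.13, -1.47,  2.26,  1.84,  1.21, -0.16])), (np.float64(2.128384278707861), array([ 1.1 ,  1.13, -1.46,  2.26,  1.84,  1.21, -0.16]))]
60 -1 10 [(np.float64(3.39612097693027), array([ 0.75,  0.67, -0.55,  2.25,  2.23,  0.4 ,  2.48])), (np.float64(3.5730839949262037), array([0.37, 0.6 , 0.04, 2.25, 3.28, 0.23, 1.37]))]
90 1 19 [(np.float64(1.3874577424899504), array([ 1.02,  1.03, -1.29,  1.86,  1.1 ,  1.19,  0.46])), (np.float64(1.482585547570395), array([ 1.04,  1.16, -1.47,  1.86,  1.19,  1.36,  0.38]))]
90 -1 17 [(np.float64(0.6893585195072867), array([ 0.38,  0.65,  0.02,  1.87, -0.02,  0.61, -1.6 ])), (np.float64(0.7114624984302976), array([ 0.34,  0.66,  0.08,  1.87, -0.09,  0.62, -1.54]))]sed: couldn't edit /dev/null: not a regular file
```

```bash
cat > path.py <<'E'
from ik import *
from scipy.spatial.transform import Slerp
az=np.radians(-25.5); f=np.array([np.cos(az),np.sin(az),0]); jaw=np.array([-f[1],f[0],0]);Z=np.array([0,0,1.])
scr=np.array([.485,-.243,0])
E
python3 - <<'E'
from path import *
rng=np.random.default_rng(1)
u=np.array([np.cos(np.radians(34.5)),np.sin(np.radians(34.5)),0]); Yf=R.from_euler('z',-120,degrees=True).as_matrix()@jaw
d=.01
for al in (65,75,90):
  t=np.radians(al)
  for sj in (1,-1):
    ai=np.cos(t)*f-np.sin(t)*Z; Ri=toolR(ai,sj*jaw); pi=np.array([.49,-.246,.224-d])+.0187*ai
    af=-np.cos(t)*Z+np.sin(t)*u; Rf=toolR(af,sj*Yf); pf=scr+[0,0,.124]+u*d+.0187*af
    sols=[]
    for k in range(30):
        q0=np.array([.4,.65,0,1.87,0,.6,-1.6*-sj*-1]) if k==0 else rng.uniform(lo,hi)
        q,e,o=ik(pf,Rf,q0,1e-4)
        if e<2e-3 and o<.01: sols.append(q)
    # path from init
    res=[]
    for k in range(8):
      q0=np.array([.4,.65,0,1.87,0,.6,1.57*sj]) if k==0 else rng.uniform(lo,hi)
      q,e,o=ik(pi,Ri,q0,1e-4)
      if e>2e-3 or o>.01: continue
      qi=q.copy()
      pts=[(pi+Z*.12,Ri)]; S=Slerp([0,1],R.from_matrix([Ri,Rf]))
      for s in np.linspace(0,1,20): pts.append(((pi+Z*.12)*(1-s)+(pf+Z*.10)*s,S(s).as_matrix()))
      pts.append((pf,Rf)); worst=0;mx=0
      for p,Rm in pts:
        q2,e,o=ik(p,Rm,q,.01); worst=max(worst,e+.1*o*0); mo=o; mx=max(mx,np.abs(q2-q).max()); q=q2
      res.append((round(worst,3),round(mx,2),qi.round(2),q.round(2)))
    res.sort(key=lambda t:t[0])
    print(al,sj,'final sols',len(sols),sols[0].round(2) if sols else None); 
    for x in res[:2]: print('   ',x)
E
```

```text
65 1 final sols 12 [ 1.4   1.41 -1.12  2.12  4.14  0.04  2.15]
    (np.float64(0.0), np.float64(1.2), array([ 0.68,  0.61, -0.42,  2.19,  1.83,  0.24, -0.28]), array([ 1.47,  1.63, -1.38,  2.13,  1.69,  0.3 , -1.61]))
    (np.float64(0.0), np.float64(1.83), array([ 0.42,  0.58, -0.03,  2.17,  2.98,  0.04, -1.45]), array([ 1.47,  1.62, -1.37,  2.13,  1.69,  0.3 , -1.61]))
65 -1 final sols 17 [ 1.46  1.55 -1.28  2.13  1.74  0.18  1.46]
    (np.float64(0.011), np.float64(1.02), array([ 0.44,  0.58, -0.06,  2.17,  2.72,  0.05,  1.95]), array([ 1.47,  1.62, -1.36,  2.13,  1.69,  0.28,  1.53]))
    (np.float64(0.011), np.float64(1.02), array([ 0.43,  0.58, -0.05,  2.17,  2.83,  0.05,  1.84]), array([ 1.47,  1.62, -1.36,  2.13,  1.69,  0.28,  1.53]))
75 1 final sols 13 [ 1.47  1.58 -1.22  2.11 -1.    0.04  1.13]
    (np.float64(0.0), np.float64(0.34), array([ 0.39,  0.58, -0.  ,  2.07, -0.03,  0.22,  1.54]), array([ 1.47,  1.58, -1.22,  2.11, -1.  ,  0.04,  1.13]))
    (np.float64(0.0), np.float64(0.57), array([ 1.09,  1.1 , -1.47,  2.05,  1.45,  1.2 ,  0.16]), array([ 1.49,  1.64, -1.26,  
[... 455 characters left out ...]
 0.16 -0.26]
    (np.float64(0.0), np.float64(0.31), array([ 0.38,  0.64,  0.01,  1.87, -0.01,  0.64,  1.53]), array([ 1.52,  1.76, -1.23,  2.06, -0.89,  0.22,  1.15]))
    (np.float64(0.0), np.float64(0.19), array([ 1.02,  1.  , -1.26,  1.85,  1.06,  1.17,  0.49]), array([ 1.56,  1.87, -1.36,  2.07,  0.09,  0.13,  0.2 ]))
90 -1 final sols 14 [ 1.57  1.96 -1.45  2.06  0.8   0.19  2.66]
    (np.float64(0.0), np.float64(0.31), array([ 0.38,  0.64,  0.01,  1.87, -0.01,  0.64, -1.61]), array([ 1.52,  1.76, -1.23,  2.06, -0.89,  0.22, -1.99]))
    (np.float64(0.0), np.float64(0.27), array([ 0.01,  0.73,  0.65,  1.86, -0.62,  0.77, -1.02]), array([ 1.52,  1.76, -1.23,  2.06, -0.89,  0.22, -1.99]))
```

```bash
cat > go.py <<'E'
from path import *
from plant import telemetry
def go(p,Rm):
    s=telemetry.get_state(); d=(np.array(p)-s['tool_pos'])/.25; w=(R.from_matrix(Rm)*R.from_quat(s['eef_rot']).inv()).as_rotvec()/(np.pi/2)
    n=int(np.ceil(max(np.linalg.norm(d)*5,np.linalg.norm(w)*90/8.4)))
    print('shift',d.round(3),'rot',w.round(3),'rows',n,'per row',(d/max(n,1)).round(4),(w/max(n,1)).round(4))
E
python3 - <<'E'
from go import *
go([.49,-.247,.36],toolR(-Z,-jaw))
E
```

```text
shift [ 0.811  0.313 -0.363] rot [ 0.114  0.25  -0.021] rows 5 per row [ 0.1622  0.0627 -0.0726] [ 0.0229  0.0499 -0.0043]
```

Request:
send_rows:
  commands: [0.14, 0.05, -0.06, 0.02, 0.042, -0.004, 0, 0.14, 0.05, -0.06, 0.02, 0.042, -0.004, 0, 0.14, 0.05, -0.06, 0.02, 0.042, -0.004, 0, 0.14, 0.05, -0.06, 0.02, 0.042, -0.004, 0, 0.14, 0.05, -0.06, 0.02, 0.042, -0.004, 0, 0.1, 0.05, -0.06, 0.014, 0.04, 0, 0, 0, 0, 0, 0, 0, 0, 0]

```text
clock: 2.75
tool_pos: [0.5007, -0.2582, 0.3598]
eef_rot: [-0.684, 0.168, 0.693, 0.154]
contact_force: [-0.9, 0.7, -0.6]
opening: 1.001
```

```bash
python3 log.py; python3 - <<'E'
from go import *
from plant import cams
go([.49,-.247,.36],toolR(-Z,-jaw))
for n in ["scene","side","wrist"]:
    s=cams.snapshot(n); cv2.imwrite(f"pics/{n}1.png",s["image"]); np.save(f'pics/T{n}1.npy',s["world_to_cam"])
E
```

```text
2.75 q [ 0.537  0.486 -0.255  1.571  0.155  1.114 -1.79 ] p [ 0.5007 -0.2582  0.3598] F [-0.9  0.7 -0.6] M [ 0.07 -0.02  0.01] op 1.001
[[-0.017, -0.443, -0.896], [-0.016, -0.896, 0.444], [-1.0, 0.022, 0.008]]
shift [-0.043  0.045  0.001] rot [ 0.011 -0.011  0.009] rows 1 per row [-0.0429  0.0447  0.0006] [ 0.0106 -0.0108  0.0093]
```

View pics/wrist1.png

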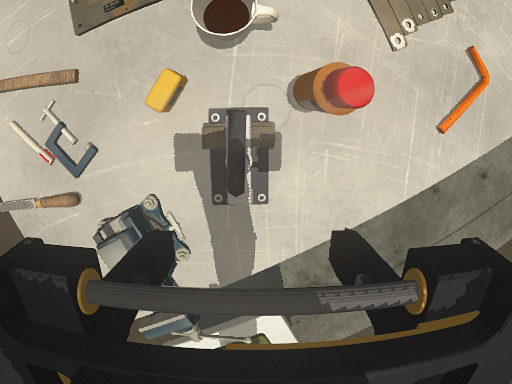

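View pics/scene1.png

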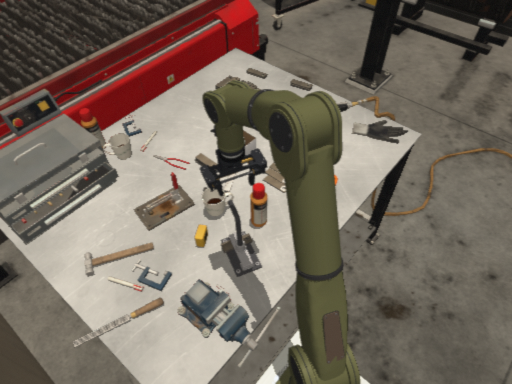

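The wrist view shows the fixture at (240,155) with the key over it, from (237,115) to (236,195). I'll enlarge that area.

```bash
python3 - <<'E'
import cv2
a=cv2.imread("pics/wrist1.png"); c=a[95:215,165:305]; cv2.imwrite("pics/w1c.png",cv2.resize(c,None,fx=5,fy=5,interpolation=cv2.INTER_CUBIC))
E
```

View pics/w1c.png

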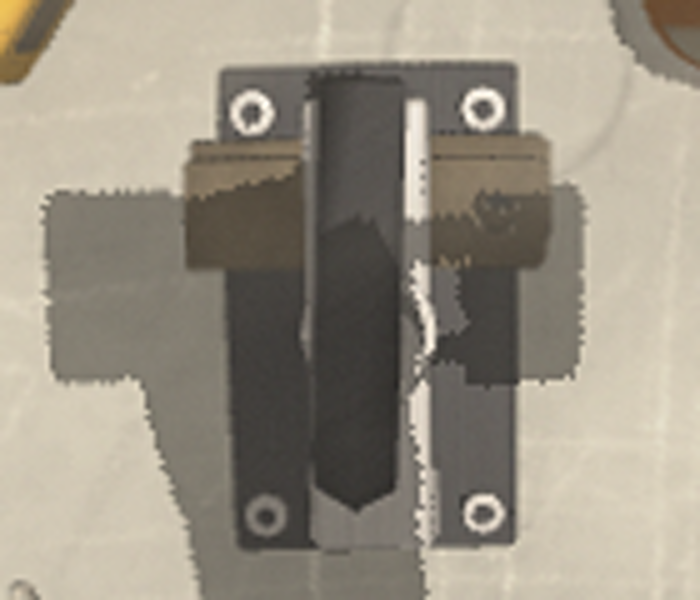

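```bash
cat >> h.py <<'E'
def fish(Tw,uv,z,f=297.3186,c=(251.577,191.416)):
    d=np.array(uv,float)-c; rr=np.linalg.norm(d); th=rr/f
    ray=np.array([*(d/max(rr,1e-9)*np.sin(th)),np.cos(th)]); Rm=Tw[:3,:3]; o=-Rm.T@Tw[:3,3]; ray=Rm.T@ray
    return o+ray*(z-o[2])/ray[2]
E
python3 - <<'E'
from h import *
Tw=np.load('pics/Twrist1.npy'); C=lambda x,y:((x+.5)/5+165-.5,(y+.5)/5+95-.5)
print('cam',-Tw[:3,:3].T@Tw[:3,3])
P=[fish(Tw,C(*p),.01)[:2] for p in [(222,70),(516,66),(514,546),(238,547)]]
for p in P: print(p.round(4))
P=np.array(P); 
for i in range(4): print(np.linalg.norm(P[i]-P[(i+1)%4]).round(4),np.degrees(np.arctan2(*(P[(i+1)%4]-P[i])[::-1])).round(1))
print('centre',P.mean(0))
for n,p,z in [('tipL',(312,78),.229),('tipR',(405,80),.229),('tipridge',(357,75),.234),('backv',(357,510),.224),('backv.216',(357,510),.214),('backL',(315,488),.224),('backR',(394,490),.224)]: print(n,fish(Tw,C(*p),z).round(4))
for n,p in [('headR',(436,332)),('headL',(303,332))]: print(n,fish(Tw,C(*p),.076).round(4))
for n,p in [('boltTL',(252,111)),('boltTR',(483,107)),('boltBR',(482,514)),('boltBL',(265,514))]: print(n,fish(Tw,C(*p),.012).round(4))
a=[fish(Tw,C(*p),.012)[:2] for p in [(252,111),(483,107),(482,514),(265,514)]]; a=np.array(a); print(a.mean(0)); v=a[0]+a[1]-a[2]-a[3]; print(np.degrees(np.arctan2(v[1],v[0])))
E
```

```text
cam [ 0.56685191 -0.29190871  0.50751584]
[ 0.5815 -0.2344]
[ 0.5382 -0.3218]
[ 0.3871 -0.2475]
[ 0.4316 -0.1596]
0.0975 -116.3
0.1684 153.8
0.0985 63.1
0.1675 -26.5
centre [ 0.48458602 -0.24083908]
tipL [ 0.5659 -0.2739  0.229 ]
tipR [ 0.5577 -0.289   0.229 ]
tipridge [ 0.5626 -0.2817  0.234 ]
backv [ 0.4858 -0.2418  0.224 ]
backv.216 [ 0.4829 -0.24    0.214 ]
backL [ 0.4937 -0.2365  0.224 ]
backR [ 0.4861 -0.2504  0.224 ]
headR [ 0.4821 -0.2621  0.076 ]
headL [ 0.5   -0.227  0.076]
boltTL [ 0.5646 -0.2371  0.012 ]
boltTR [ 0.5309 -0.3058  0.012 ]
boltBR [ 0.4038 -0.2428  0.012 ]
boltBL [ 0.4386 -0.1747  0.012 ]
[ 0.48445137 -0.24011535]
-26.345338520265237
```

```bash
sed -i 's/radians(-25.5)/radians(-27.3)/; s/scr=np.array.*/scr=np.array([.4845,-.2405,0])/' path.py; python3 - <<'E'
from go import *
go([.4915,-.2455,.197],toolR(-Z,-jaw))
E
```

```text
shift [-0.015  0.066 -0.664] rot [ 0.013 -0.009 -0.006] rows 4 per row [-0.0037  0.0165 -0.1661] [ 0.0033 -0.0024 -0.0016]
```

Request:
send_rows:
  commands: [-0.01, 0.045, -0.1, 0.01, -0.007, -0.005, 0, -0.005, 0.02, -0.1, 0.003, -0.002, -0.001, 0, 0, 0, -0.05, 0, 0, 0, 0, 0, 0, 0, 0, 0, 0, 0]

```text
clock: 3.3
tool_pos: [0.4882, -0.2525, 0.3041]
eef_rot: [0.689, -0.174, -0.684, -0.168]
contact_force: [0.5, 0.4, 0.6]
opening: 1.002
```

```bash
python3 - <<'E'
from go import *
go([.4915,-.2455,.197],toolR(-Z,-jaw))
E
```

```text
shift [ 0.013  0.028 -0.429] rot [0.007 0.003 0.008] rows 3 per row [ 0.0044  0.0093 -0.1429] [0.0022 0.001  0.0027]
```

Request:
send_rows:
  commands: [0.013, 0.028, -0.1, 0.007, 0.003, 0.008, 0, 0, 0, -0.12, 0, 0, 0, 0, 0, 0, -0.12, 0, 0, 0, 0, 0, 0, -0.06, 0, 0, 0, 0, 0, 0, 0, 0, 0, 0, 0]

```text
clock: 3.8
tool_pos: [0.4916, -0.2542, 0.2108]
eef_rot: [0.691, -0.174, -0.681, -0.168]
contact_force: [0.2, 0.5, 0.8]
opening: 1.002
```

```bash
python3 - <<'E'
from go import *
from plant import cams
go([.4915,-.2455,.197],toolR(-Z,-jaw))
s=cams.snapshot("wrist"); cv2.imwrite(f"pics/w2.png",s["image"])
s=cams.snapshot("side"); cv2.imwrite(f"pics/s2.png",cv2.resize(s["image"][110:230,170:330],None,fx=5,fy=5))
E
```

```text
shift [-0.     0.035 -0.055] rot [0.008 0.008 0.008] rows 1 per row [-0.0004  0.0347 -0.0553] [0.0078 0.0081 0.0081]
```

View pics/w2.png

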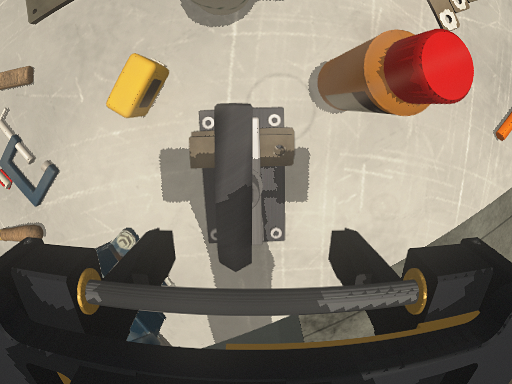

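View pics/s2.png

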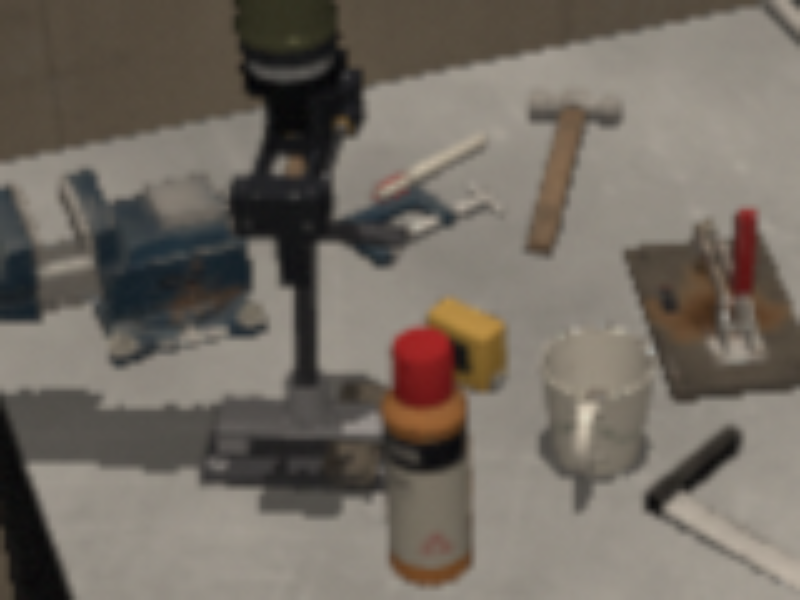

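The key is between the open fingers, with the elbow near (236,268) in the wrist view. One small correction is left before closing.

Request:
send_rows:
  commands: [0, 0.045, -0.055, 0.008, 0.008, 0.008, 0, 0, 0, 0, 0, 0, 0, 0]

```text
clock: 4.1
tool_pos: [0.4944, -0.2435, 0.2008]
eef_rot: [0.69, -0.167, -0.684, -0.167]
contact_force: [-0.0, -0.1, 0.7]
opening: 1.002
```

```bash
python3 - <<'E'
from go import *
go([.4915,-.2455,.197],toolR(-Z,-jaw))
E
```

```text
shift [-0.012 -0.008 -0.015] rot [0.001 0.005 0.   ] rows 1 per row [-0.0117 -0.0081 -0.0151] [0.0014 0.0049 0.0002]
```

Request:
send_rows:
  commands: [-0.01, -0.007, -0.015, 0.001, 0.005, 0, 0, 0, 0, 0, 0, 0, 0, 0.5, 0, 0, 0, 0, 0, 0, 1, 0, 0, 0, 0, 0, 0, 1, 0, 0, 0, 0, 0, 0, 1, 0, 0, 0, 0, 0, 0, 1, 0, 0, 0, 0, 0, 0, 1]
  newtons: 45

```text
clock: 4.8
tool_pos: [0.4928, -0.2457, 0.1982]
eef_rot: [0.688, -0.167, -0.686, -0.166]
contact_force: [0.3, 0.1, 0.7]
opening: 0.481
```

```bash
python3 log.py; python3 - <<'E'
from plant import cams
import cv2
for n,b in [("side",(110,230,170,330)),("scene",(160,280,170,330))]:
    s=cams.snapshot(n); cv2.imwrite(f"pics/{n}3.png",cv2.resize(s["image"][b[0]:b[1],b[2]:b[3]],None,fx=5,fy=5))
E
```

```text
4.8 q [ 0.511  0.648 -0.219  1.836  0.213  0.678 -1.879] p [ 0.4928 -0.2457  0.1982] F [0.3 0.1 0.7] M [ 0.03  0.01 -0.04] op 0.481
[[0.002, -0.459, -0.889], [-0.002, -0.889, 0.459], [-1.0, 0.001, -0.002]]
```

View pics/side3.png

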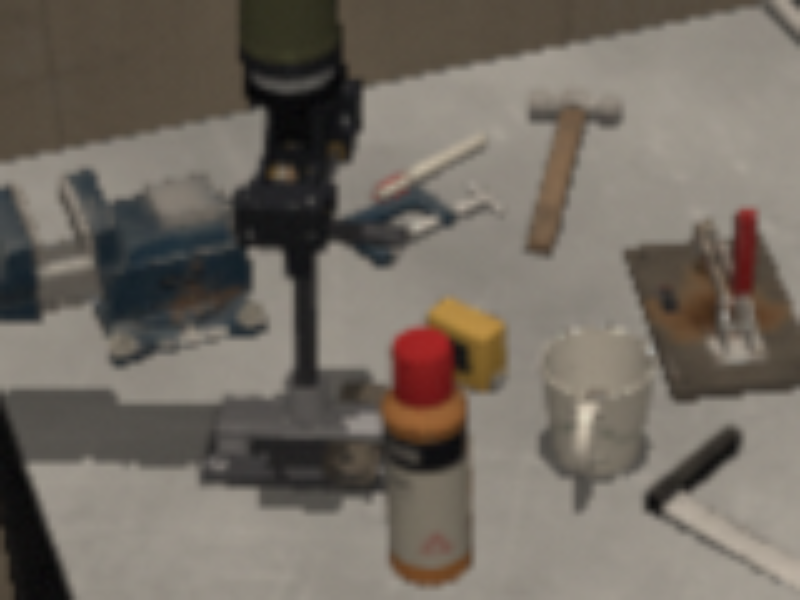

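Request:
send_rows:
  commands: [0, 0, 0, 0, 0, 0, 1, 0, 0, 0, 0, 0, 0, 1, 0, 0, 0, 0, 0, 0, 1, 0, 0, 0, 0, 0, 0, 1, 0, 0, 0, 0, 0, 0, 1, 0, 0, 0, 0, 0, 0, 1]

```text
clock: 5.5
tool_pos: [0.4929, -0.2454, 0.1982]
eef_rot: [0.688, -0.167, -0.686, -0.166]
contact_force: [0.5, 0.5, 0.1]
opening: 0.19
```

```bash
python3 log.py
```

```text
5.5 q [ 0.511  0.648 -0.22   1.836  0.213  0.677 -1.879] p [ 0.4929 -0.2454  0.1982] F [0.5 0.5 0.1] M [0.04 0.03 0.03] op 0.19
[[0.002, -0.459, -0.889], [-0.001, -0.889, 0.459], [-1.0, 0.0, -0.002]]
```

Opening 0.19 × 88 mm = 16.7 mm, which matches the 17 mm key, so it is gripped. Now I lift it.

Request:
send_rows:
  commands: [0, 0, 0.06, 0, 0, 0, 1, 0, 0, 0.08, 0, 0, 0, 1, 0, 0, 0.08, 0, 0, 0, 1, 0, 0, 0.08, 0, 0, 0, 1, 0, 0, 0.08, 0, 0, 0, 1, 0, 0, 0.08, 0, 0, 0, 1, 0, 0, 0.05, 0, 0, 0, 1, 0, 0, 0, 0, 0, 0, 1]

```text
clock: 6.3
tool_pos: [0.4887, -0.2446, 0.3261]
eef_rot: [-0.684, 0.167, 0.69, 0.167]
contact_force: [0.5, -0.3, -3.2]
opening: 0.185
```

```bash
python3 log.py; python3 - <<'E'
from plant import cams
import cv2,numpy as np
for n,b in [("side",(90,230,170,330)),("scene",(130,270,170,330)),("wrist",None)]:
    s=cams.snapshot(n); im=s["image"]; cv2.imwrite(f"pics/{n}4f.png",im); np.save(f'pics/T{n}4.npy',s["world_to_cam"])
    if b: im=cv2.resize(im[b[0]:b[1],b[2]:b[3]],None,fx=4,fy=4)
    cv2.imwrite(f"pics/{n}4.png",im)
E
```

```text
6.3 q [ 0.541  0.492 -0.259  1.675  0.145  1.002 -1.815] p [ 0.4887 -0.2446  0.3261] F [ 0.5 -0.3 -3.2] M [ 0.05  0.01 -0.03] op 0.185
[[-0.008, -0.458, -0.889], [0.002, -0.889, 0.458], [-1.0, 0.002, 0.008]]
```

View pics/side4.png

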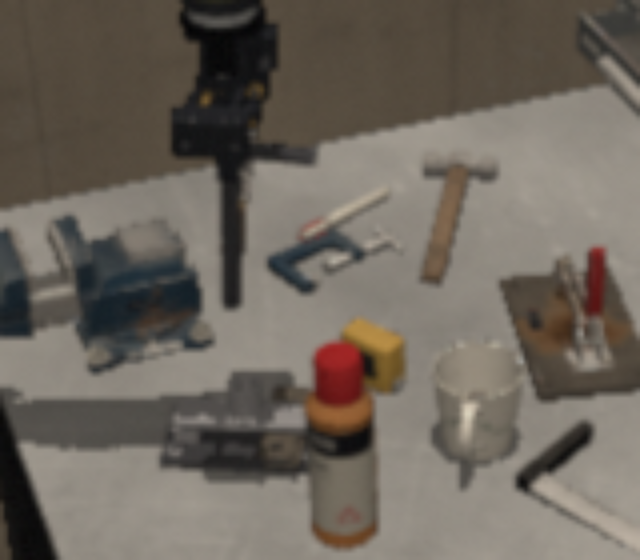

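View pics/scene4.png

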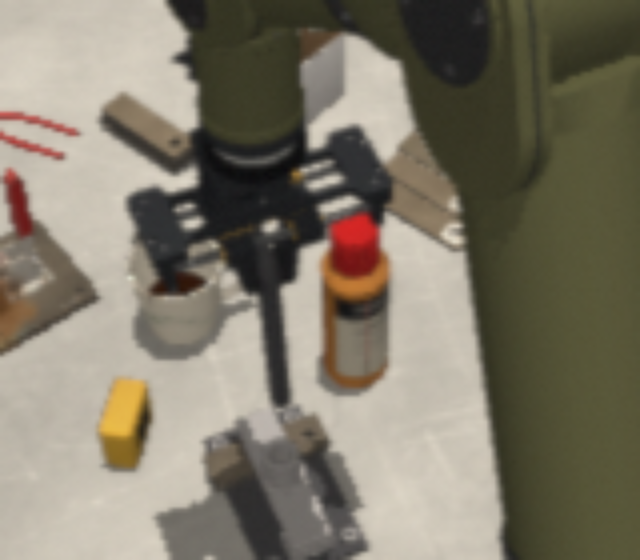

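View pics/wrist4.png

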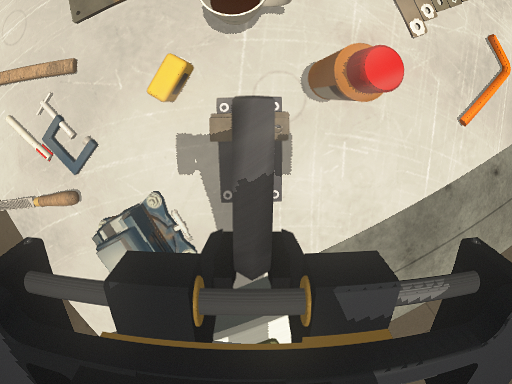

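```bash
cat > flip.py <<'E'
from go import *
lean=np.radians(3.0)
# key frame in tool frame at grasp: tool down x=-Z ; key x = f tilted down by lean
Rt0=toolR(-Z,-jaw); 
def Ry(ax,a): return R.from_rotvec(np.array(ax)*a).as_matrix()
Rk0=np.column_stack([f,jaw,Z]); Rk0=Ry(jaw,lean)@Rk0
RKT=Rt0.T@Rk0   # key in tool
pinch_t=np.array([-.0187,0,0]); elb_t=pinch_t+RKT@np.array([0,0,.008])
def toolfor(elb,Rk):
    Rt=Rk@RKT.T; return elb-Rt@elb_t,Rt
def keyR(uaz,pitch=0): # x down, -z along u
    u=np.array([np.cos(uaz),np.sin(uaz),0]); x=-Z; z=-u; y=np.cross(z,x); return np.column_stack([x,y,z])
def keypts(p,Rt):
    e=p+Rt@elb_t; Rk=Rt@RKT; return e,e+.08*Rk[:,0],e-.18*Rk[:,2]
E
python3 - <<'E'
from flip import *
print(par.round(4), [ (1000*np.linalg.norm(fk(q,sg,par)[0]-p)).round(1) for q,p,M in data],[np.degrees(np.linalg.norm(fk(q,sg,par)[1]-M)).round(1) for q,p,M in data])
s=telemetry.get_state(); q=s['q']; p0=s['tool_pos']; R0=R.from_quat(s['eef_rot']).as_matrix()
for up in (.06,.1):
  pf,Rf=toolfor(scr+[0,0,.124+up],keyR(np.radians(31.5)))
  print('final',pf.round(3),Rf.round(2).tolist())
  S=Slerp([0,1],R.from_matrix([R0,Rf])); qq=q.copy()
  for t in np.linspace(0,1,13):
    Rm=S(t).as_matrix(); e=(p0+R0@elb_t)*(1-t)+(scr+[0,0,.124+up])*t+Z*.0*np.sin(np.pi*t); p=e-Rm@elb_t
    qq,er,o=ik(p,Rm,qq,.01); k=keypts(p,Rm); P=fk(qq,sg,par,True)[2]
    print(round(t,2),qq.round(2),round(er*1000,1),round(o,3),'short',k[1].round(2),'long',k[2].round(2),'elb',P[1].round(2),'wr',P[2].round(2))
E
```

```text
[ 0.3161 -0.0016  0.5525  0.0154  0.3379 -0.0016  0.2865 -0.0837  1.4882] [np.float64(4.8), np.float64(1.4), np.float64(2.4), np.float64(1.6), np.float64(2.1), np.float64(2.1), np.float64(2.7)] [np.float64(0.1), np.float64(0.1), np.float64(2.9), np.float64(0.2), np.float64(0.1), np.float64(0.1), np.float64(0.1)]
final [ 0.507 -0.227  0.183] [[0.85, -0.52, 0.04], [0.52, 0.85, 0.03], [-0.05, -0.0, 1.0]]
0.0 [ 0.54  0.49 -0.26  1.68  0.15  1.   -1.81] 0.0 0.0 short [ 0.56 -0.28  0.35] long [ 0.48 -0.24  0.17] elb [ 0.22 -0.16  0.8 ] wr [ 0.49 -0.25  0.61]
0.08 [ 0.62  0.54 -0.28  1.66  0.01  1.04 -1.82] 0.0 0.0 short [ 0.55 -0.29  0.33] long [ 0.48 -0.21  0.16] elb [ 0.23 -0.19  0.78] wr [ 0.49 -0.28  0.59]
0.17 [ 0.69  0.58 -0.31  1.65 -0.12  1.06 -1.84] 0.0 0.0 short [ 0.55 -0.29  0.3 ] long [ 0.48 -0.18  0.15] elb [ 0.23 -0.22  0.77] wr [ 0.48 -0.32  0.57]
0.25 [ 0.75  0.63 -0.33  1.66 -0.24  1.08 -1.85] 0.0 0.0 short [ 0.54 -0.3   0.28] long [ 0.49 -0.16  0.15] elb [ 0.23 -0.25  0.75] wr [ 0.47 -0.35  0.54]
0.33 [ 0.82  0.68 -0.35  1.67 -0.37  1.08 -1.87] 0.0 0.0 short [ 0.53 -0.3  
[... 2721 characters left out ...]
  0.2 ] long [ 0.57 -0.1   0.2 ] elb [ 0.18 -0.39  0.66] wr [ 0.36 -0.44  0.38]
0.75 [ 1.17  0.95 -0.58  1.92 -1.    0.94 -1.87] 0.0 0.0 short [ 0.49 -0.27  0.18] long [ 0.59 -0.1   0.21] elb [ 0.15 -0.43  0.63] wr [ 0.33 -0.43  0.34]
0.83 [ 1.35  1.13 -0.88  2.   -1.    0.68 -1.95] 0.0 0.0 short [ 0.49 -0.26  0.17] long [ 0.61 -0.11  0.21] elb [ 0.08 -0.5   0.54] wr [ 0.31 -0.42  0.3 ]
0.92 [ 1.48  1.37 -1.15  2.09 -1.    0.38 -2.02] 0.0 0.0 short [ 0.49 -0.25  0.16] long [ 0.62 -0.13  0.22] elb [ 0.02 -0.54  0.42] wr [ 0.28 -0.4   0.27]
1.0 [ 1.56  1.65 -1.41  2.17 -1.    0.04 -2.06] 0.1 0.005 short [ 0.48 -0.24  0.14] long [ 0.64 -0.15  0.22] elb [-0.03 -0.55  0.27] wr [ 0.26 -0.38  0.24]
```

```bash
python3 - <<'E'
from flip import *
rng=np.random.default_rng(2)
def margin(q): return np.minimum(q-lo,hi-q).min()
for up in (0,.06,.1):
 for tl in (0,-10,10):
  for az in (31.5,25,38):
   Rk=keyR(np.radians(az)); pf,Rf=toolfor(scr+[0,0,.124+up],Rk)
   Rf=Ry(Rk[:,1],np.radians(tl))@Rf
   best=[]
   for k in range(40):
    q,e,o=ik(pf,Rf,rng.uniform(lo,hi),1e-4)
    if e<1e-3 and o<.01: best.append((round(margin(q),2),q.round(2)))
   best.sort(key=lambda t:-t[0]); print(up,tl,az,'toolz',Rf[2,0].round(2),[ (b[0],b[1].tolist()) for b in best[:2]])
E
```

```text
0 0 31.5 toolz -0.05 [(np.float64(0.05), [1.6, 1.93, -1.42, 2.09, 1.06, 0.16, 2.38]), (np.float64(0.05), [1.58, 1.81, -1.28, 2.09, -0.56, 0.09, -2.3])]
0 0 25 toolz -0.05 [(np.float64(0.09), [1.58, 1.83, -1.27, 2.17, 3.84, 0.13, -0.41]), (np.float64(0.09), [1.58, 1.83, -1.27, 2.17, 3.87, 0.13, -0.44])]
0 0 38 toolz -0.05 [(np.float64(0.04), [1.48, 1.6, -1.03, 2.01, -0.96, 0.43, -1.95]), (np.float64(0.0), [1.47, 1.58, -1.01, 2.01, -1.0, 0.46, -1.91])]
0 -10 31.5 toolz -0.22 [(np.float64(0.1), [1.56, 1.77, -1.37, 2.13, 1.66, 0.17, 1.67]), (np.float64(0.08), [1.55, 1.74, -1.34, 2.13, 1.69, 0.12, 1.64])]
0 -10 25 toolz -0.22 [(np.float64(0.23), [1.49, 1.58, -1.12, 2.21, 3.85, 0.27, -0.58]), (np.float64(0.18), [1.52, 1.64, -1.2, 2.21, 3.5, 0.22, -0.21])]
0 -10 38 toolz -0.22 [(np.float64(0.15), [1.5, 1.58, -1.17, 2.06, -0.47, 0.19, -2.5]), (np.float64(0.1), [1.55, 1.74, -1.37, 2.06, 0.82, 0.24, 2.52])]
0 10 31.5 toolz 0.12 [(np.float64(0.15), [1.58, 1.87, -1.21, 2.03, -0.85, 0.31, -1.94]), (np.float64(0.15), [1.6, 1.93, -1.28, 2.03, -0.55, 0.24, -2.23])]
0 10 25 toolz 0.12 [(np.float64(0.
[... 2327 characters left out ...]
, 2.26, 3.02, 0.21, 0.06]), (np.float64(0.08), [1.53, 1.51, -1.39, 2.26, 2.97, 0.22, 0.12])]
0.1 -10 38 toolz -0.22 [(np.float64(0.18), [1.5, 1.39, -1.25, 2.1, -0.68, 0.22, -2.48]), (np.float64(0.03), [1.54, 1.54, -1.44, 2.1, 0.58, 0.2, 2.55])]
0.1 10 31.5 toolz 0.12 [(np.float64(0.02), [1.58, 1.82, -1.45, 2.14, -0.64, 0.1, -2.31]), (np.float64(0.0), [1.57, 1.78, -1.4, 2.14, -1.0, 0.16, -1.96])]
0.1 10 25 toolz 0.12 [(np.float64(0.0), [1.58, 1.86, -1.47, 2.22, 3.68, 0.12, -0.31]), (np.float64(0.0), [1.58, 1.86, -1.47, 2.22, 3.68, 0.12, -0.31])]
0.1 10 38 toolz 0.12 [(np.float64(0.0), [1.51, 1.59, -1.19, 2.05, -1.0, 0.48, -2.0]), (np.float64(0.0), [1.51, 1.59, -1.19, 2.05, -1.0, 0.48, -2.0])]
```

```bash
cat > slerp.py <<'E'
from flip import *
import sys
def plan(elb,az,n,up=None,tl=0):
    s=telemetry.get_state(); p=s['tool_pos']; R0=R.from_quat(s['eef_rot']).as_matrix(); e0=p+R0@elb_t
    Rk=keyR(np.radians(az)); Rf=Ry(Rk[:,1],np.radians(tl))@(Rk@RKT.T); w=(R.from_matrix(Rf)*R.from_matrix(R0).inv()).as_rotvec()
    rows=[]; pp=p
    for i in range(1,n+1):
        Rm=R.from_rotvec(w*i/n).as_matrix()@R0; q=e0+(np.array(elb)-e0)*i/n-Rm@elb_t; rows.append((q-pp)/.25); pp=q
    print('elb now',e0.round(4),'ang',np.degrees(np.linalg.norm(w)).round(1),'w/row',(w/n/(np.pi/2)).round(4)); print(np.round(rows,3).tolist())
E
python3 - <<'E'
from slerp import *
plan(scr+[0,0,.124+.12],33,18)
E
```

```text
elb now [ 0.4882 -0.2444  0.3506] ang 137.1 w/row [ 0.0621  0.003  -0.0574]
[[-0.001, 0.012, -0.023], [0.0, 0.011, -0.022], [0.001, 0.011, -0.021], [0.002, 0.01, -0.02], [0.003, 0.01, -0.019], [0.004, 0.009, -0.018], [0.004, 0.008, -0.018], [0.005, 0.007, -0.017], [0.006, 0.006, -0.017], [0.006, 0.004, -0.016], [0.006, 0.003, -0.016], [0.006, 0.001, -0.016], [0.006, 0.0, -0.016], [0.006, -0.001, -0.016], [0.006, -0.003, -0.016], [0.006, -0.004, -0.017], [0.005, -0.005, -0.017], [0.005, -0.006, -0.018]]
```

Request:
send_rows:
  commands: [0, 0.012, -0.02, 0.062, 0.003, -0.057, 1, 0, 0.011, -0.02, 0.062, 0.003, -0.057, 1, 0.001, 0.011, -0.02, 0.062, 0.003, -0.057, 1, 0.002, 0.01, -0.02, 0.062, 0.003, -0.057, 1, 0.003, 0.01, -0.019, 0.062, 0.003, -0.057, 1, 0.004, 0.009, -0.018, 0.062, 0.003, -0.057, 1, 0.004, 0.008, -0.018, 0.062, 0.003, -0.057, 1, 0.005, 0.007, -0.017, 0.062, 0.003, -0.057, 1]
  newtons: 60

```text
clock: 7.25
tool_pos: [0.4923, -0.2214, 0.2775]
eef_rot: [-0.447, 0.119, 0.61, 0.644]
contact_force: [0.8, -0.2, -4.1]
opening: 0.185
```

```bash
python3 log.py; python3 - <<'E'
from slerp import *
plan(scr+[0,0,.124+.12],33,10)
E
```

```text
7.25 q [ 0.953  0.759 -0.384  1.668 -0.557  1.099 -1.844] p [ 0.4923 -0.2214  0.2775] F [ 0.8 -0.2 -4.1] M [-0.99  0.32  0.01] op 0.185
[[0.228, -0.892, -0.391], [0.678, -0.142, 0.721], [-0.698, -0.429, 0.573]]
elb now [ 0.4864 -0.2398  0.2959] ang 74.4 w/row [ 0.0604  0.0033 -0.0563]
[[0.006, 0.004, -0.014], [0.006, 0.003, -0.013], [0.006, 0.001, -0.013], [0.006, 0.0, -0.013], [0.006, -0.001, -0.013], [0.006, -0.003, -0.013], [0.006, -0.004, -0.014], [0.006, -0.005, -0.014], [0.005, -0.006, -0.015], [0.005, -0.007, -0.015]]
```

Request:
send_rows:
  commands: [0.006, 0.004, -0.012, 0.06, 0.003, -0.056, 1, 0.006, 0.003, -0.012, 0.06, 0.003, -0.056, 1, 0.006, 0.001, -0.012, 0.06, 0.003, -0.056, 1, 0.006, 0, -0.012, 0.06, 0.003, -0.056, 1, 0.006, -0.001, -0.012, 0.06, 0.003, -0.056, 1]

```text
clock: 7.75
tool_pos: [0.4979, -0.2252, 0.2522]
eef_rot: [-0.231, 0.083, 0.464, 0.851]
contact_force: [0.6, -0.0, -3.7]
opening: 0.184
```

```bash
python3 log.py; python3 - <<'E'
from slerp import *
plan(scr+[0,0,.124+.12],33,6)
from plant import cams
for n in ("side","scene"):
    s=cams.snapshot(n); cv2.imwrite(f"pics/{n}5.png",s["image"])
E
```

```text
7.75 q [ 1.189  0.957 -0.509  1.857 -0.973  0.988 -1.808] p [ 0.4979 -0.2252  0.2522] F [ 0.6 -0.  -3.7] M [-1.12  0.88 -0.01] op 0.184
[[0.555, -0.829, -0.073], [0.752, 0.462, 0.47], [-0.356, -0.316, 0.879]]
elb now [ 0.4831 -0.2454  0.2613] ang 35.9 w/row [ 0.049   0.0009 -0.045 ]
[[0.007, 0.001, -0.005], [0.006, 0.001, -0.006], [0.006, -0.0, -0.006], [0.006, -0.001, -0.006], [0.006, -0.002, -0.007], [0.005, -0.002, -0.007]]
```

View pics/side5.png

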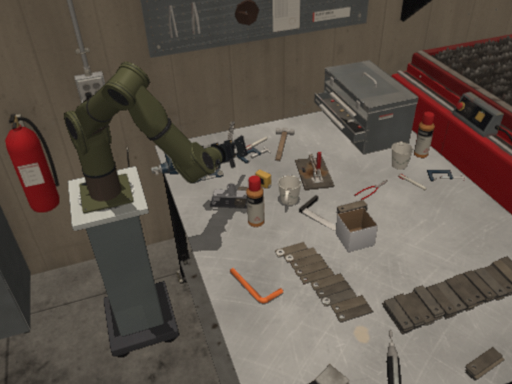

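View pics/scene5.png

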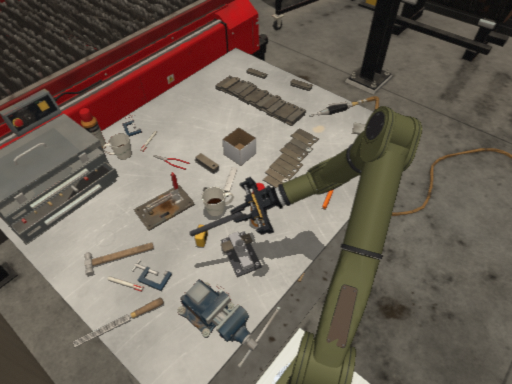

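The flip is going as planned: the scene view shows the key's long arm from (250,210) to (193,233), held by the hand. I'll keep turning more slowly.

Request:
send_rows:
  commands: [0.005, 0.001, -0.004, 0.033, 0.001, -0.03, 1, 0.005, 0.001, -0.004, 0.033, 0.001, -0.03, 1, 0.004, 0, -0.004, 0.033, 0.001, -0.03, 1, 0.004, 0, -0.004, 0.033, 0.001, -0.03, 1, 0.004, -0.001, -0.004, 0.033, 0.001, -0.03, 1]

```text
clock: 8.35
tool_pos: [0.5048, -0.2274, 0.2427]
eef_rot: [-0.112, 0.058, 0.37, 0.921]
contact_force: [-0.4, -0.2, -3.1]
opening: 0.184
```

```bash
python3 log.py; python3 - <<'E'
from slerp import *
plan(scr+[0,0,.124+.11],33,6)
E
```

```text
8.35 q [ 1.466  1.209 -0.947  1.982 -0.989  0.619 -1.944] p [ 0.5048 -0.2274  0.2427] F [-0.4 -0.2 -3.1] M [-1.08  1.09  0.04] op 0.184
[[0.72, -0.694, 0.023], [0.668, 0.701, 0.249], [-0.189, -0.164, 0.968]]
elb now [ 0.4856 -0.2453  0.2473] ang 16.5 w/row [ 0.0229 -0.0006 -0.0203]
[[0.002, 0.001, -0.006], [0.001, 0.001, -0.006], [0.001, 0.001, -0.006], [0.001, 0.001, -0.006], [0.001, 0.001, -0.007], [0.001, 0.001, -0.007]]
```

Request:
send_rows:
  commands: [0.002, 0.001, -0.02, 0.025, 0, -0.02, 1, 0.002, 0.001, -0.02, 0.025, 0, -0.02, 1, 0.001, 0.001, -0.02, 0.025, 0, -0.02, 1, 0.001, 0.001, -0.02, 0.02, 0, -0.02, 1, 0.001, 0.001, -0.02, 0.02, 0, -0.02, 1, 0, 0, 0, 0, 0, 0, 1]

```text
clock: 8.95
tool_pos: [0.5113, -0.2317, 0.209]
eef_rot: [-0.03, 0.04, 0.295, 0.954]
contact_force: [0.2, -0.1, -1.9]
opening: 0.186
```

```bash
python3 log.py; python3 - <<'E'
from slerp import *
plan(scr+[0,0,.124+.07],33,3)
from plant import cams
for n,b in [("side",(110,230,170,330)),("scene",(160,280,170,330)),("wrist",None)]:
    s=cams.snapshot(n); im=s["image"]; cv2.imwrite(f"pics/{n}6f.png",im); np.save(f'pics/T{n}6.npy',s["world_to_cam"])
    if b: im=cv2.resize(im[b[0]:b[1],b[2]:b[3]],None,fx=5,fy=5,interpolation=cv2.INTER_CUBIC)
    cv2.imwrite(f"pics/{n}6.png",im)
E
```

```text
8.95 q [ 1.601  1.508 -1.209  2.065 -0.991  0.281 -1.97 ] p [ 0.5113 -0.2317  0.209 ] F [ 0.2 -0.1 -1.9] M [-0.86  1.26  0.02] op 0.186
[[0.823, -0.565, 0.058], [0.561, 0.824, 0.08], [-0.093, -0.033, 0.995]]
elb now [ 0.4893 -0.2467  0.2111] ang 3.3 w/row [ 0.0107 -0.0034 -0.0052]
[[-0.006, 0.008, -0.021], [-0.006, 0.008, -0.021], [-0.006, 0.008, -0.021]]
```

View pics/side6.png

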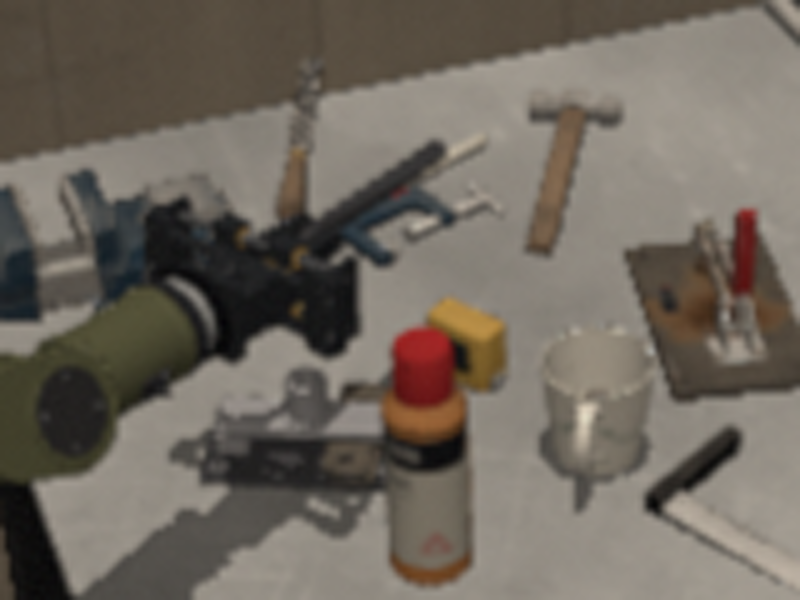

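View pics/scene6.png

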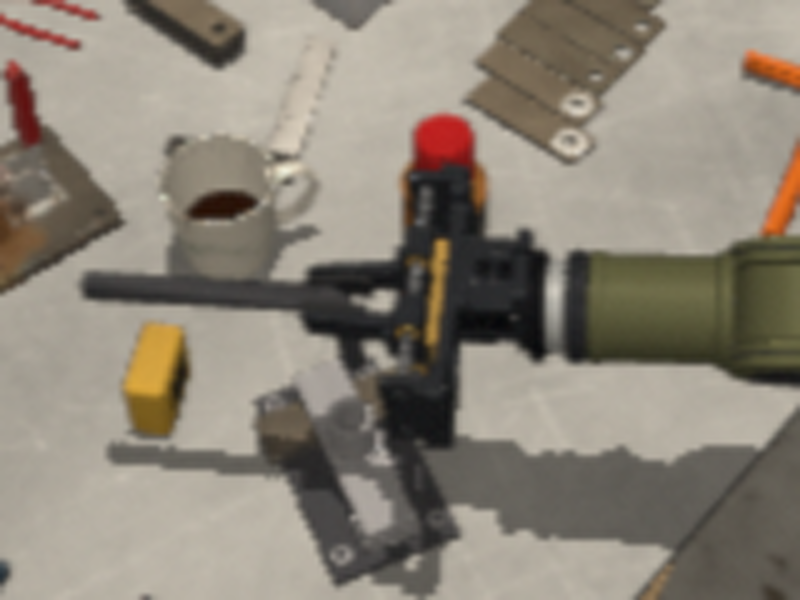

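View pics/wrist6.png

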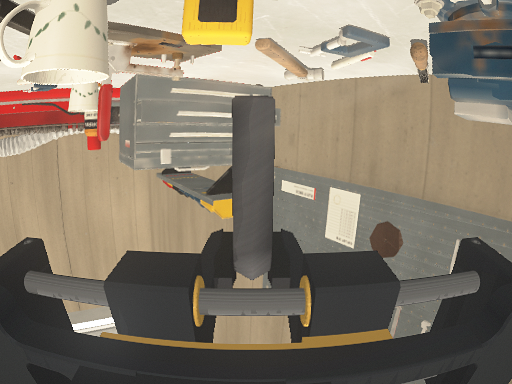

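```bash
cat >> h.py <<'E'
def fproj(Tw,p,f=297.3186,c=(251.577,191.416)):
    q=Tw[:3,:3]@np.asarray(p)+Tw[:3,3]; rr=np.hypot(q[0],q[1]); th=np.arctan2(rr,q[2]); return np.array(c)+f*th*q[:2]/rr
E
python3 - <<'E'
from slerp import *
s=telemetry.get_state(); p=s['tool_pos']; Rt=R.from_quat(s['eef_rot']).as_matrix(); print(p)
e,sh,lo_=keypts(p,Rt); print('pred elbow',e.round(4),'short',sh.round(4),'long',lo_.round(4))
Tw=np.load('pics/Twrist6.npy')
print('wrist pred short',fproj(Tw,sh),'elb',fproj(Tw,e))
C=lambda x,y,ox,oy:((x+.5)/5+ox-.5,(y+.5)/5+oy-.5)
print('long tip meas',tri({'scene':C(88,286,170,160),'side':C(435,152,170,110)}))
print('mid meas',tri({'scene':C(220,293,170,160),'side':C(370,202,170,110)}))
for n in ('scene','side'): print(n,proj(n,lo_),proj(n,e), proj(n,sh),'mouth',proj(n,scr+[0,0,.076]))
E
python3 -c "
import cv2
a=cv2.imread('pics/wrist6f.png'); cv2.imwrite('pics/w6c.png',cv2.resize(a[80:300,180:330],None,fx=2.7,fy=2.7,interpolation=cv2.INTER_CUBIC))"
```

```text
[ 0.5119858  -0.23193329  0.21179575]
pred elbow [ 0.49   -0.247   0.2139] short [ 0.4891 -0.2513  0.134 ] long [ 0.6383 -0.1452  0.2066]
wrist pred short [248.84661251  95.55612158] elb [249.24380105 272.32138699]
long tip meas (array([ 0.63557946, -0.14889375,  0.20121492]), {'scene': array([0.3, 0.3]), 'side': array([ 0.2, -0.1])})
mid meas (array([ 0.56115997, -0.20232173,  0.20330011]), {'scene': array([0.2, 0.2]), 'side': array([ 0.1, -0.1])})
scene [185.93018923 216.44523421] [237.86007524 219.3852798 ] [239.92299862 231.8120811 ] mouth [239.5521626  243.20512122]
side [257.05618201 138.17129535] [229.84578845 157.40599345] [231.2072555  174.67648246] mouth [230.21587788 184.98192108]
```

View pics/w6c.png

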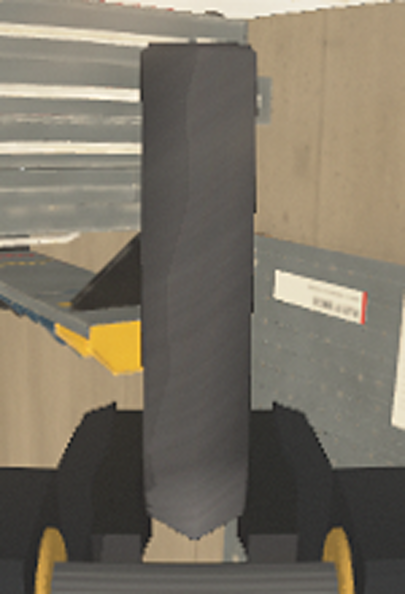

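```bash
python3 - <<'E'
from flip import *
from plant import cams
a=cv2.imread('pics/scene6f.png')[225:275,215:265]; b=cv2.imread('pics/side6f.png')[165:215,205:255]
cv2.imwrite('pics/hd.png',np.hstack([cv2.resize(x,None,fx=8,fy=8,interpolation=cv2.INTER_CUBIC) for x in (a,b)]))
E
```

```text
(no output)
```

View pics/hd.png

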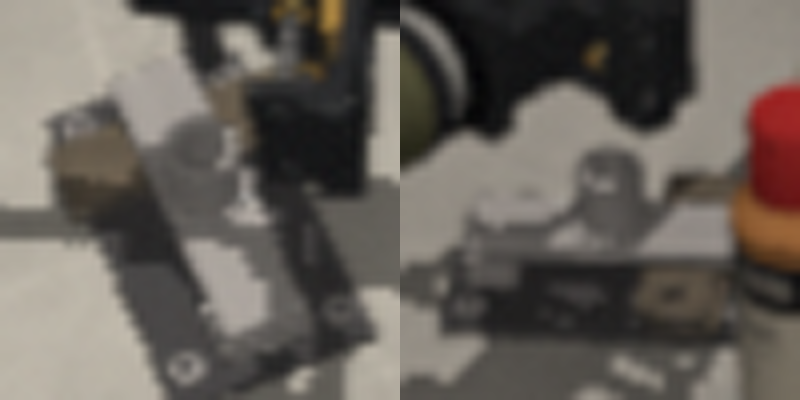

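```bash
python3 - <<'E'
from slerp import *
print(tri({'scene':(238.9,243.1),'side':(230.9,185.6)}))
print(onz('scene',(238.9,243.1),.076),onz('side',(230.9,185.6),.076))
plan(scr+[0,0,.124+.06],32,4)
E
```

```text
(array([ 0.48745476, -0.24076537,  0.07246402]), {'scene': array([0.1, 0.1]), 'side': array([ 0.1, -0.1])})
[ 0.48661409 -0.23930306  0.076     ] [ 0.48585222 -0.24545618  0.076     ]
elb now [ 0.49   -0.247   0.2139] ang 4.0 w/row [ 0.0085 -0.0021 -0.0069]
[[-0.005, 0.006, -0.029], [-0.005, 0.006, -0.029], [-0.005, 0.006, -0.029], [-0.005, 0.006, -0.029]]
```

```bash
sed -i 's/scr=np.array.*/scr=np.array([.4855,-.241,0])/' path.py; python3 -c "
from slerp import *
plan(scr+[0,0,.176],32,4)"
```

```text
elb now [ 0.49   -0.247   0.2139] ang 4.0 w/row [ 0.0085 -0.0021 -0.0069]
[[-0.004, 0.005, -0.037], [-0.004, 0.005, -0.037], [-0.004, 0.005, -0.037], [-0.004, 0.005, -0.037]]
```

Request:
send_rows:
  commands: [-0.004, 0.006, -0.036, 0.009, -0.002, -0.007, 1, -0.004, 0.006, -0.036, 0.009, -0.002, -0.007, 1, -0.004, 0.006, -0.036, 0.009, -0.002, -0.007, 1, -0.004, 0.006, -0.036, 0.009, -0.002, -0.007, 1, 0, 0, 0, 0, 0, 0, 1]

```text
clock: 9.6
tool_pos: [0.5116, -0.2288, 0.1767]
eef_rot: [-0.015, 0.028, 0.276, 0.961]
contact_force: [-0.5, 0.4, -2.5]
opening: 0.183
```

```bash
python3 log.py; python3 -c "
from slerp import *
plan(scr+[0,0,.174],32,1)"
```

```text
9.6 q [ 1.627  1.639 -1.241  2.075 -0.989  0.203 -1.903] p [ 0.5116 -0.2288  0.1767] F [-0.5  0.4 -2.5] M [-0.77  1.28 -0.04] op 0.183
[[0.846, -0.531, 0.045], [0.529, 0.848, 0.044], [-0.062, -0.014, 0.998]]
elb now [ 0.489  -0.2429  0.1779] ang 1.0 w/row [ 0.0106 -0.0006 -0.0005]
[[-0.014, 0.008, -0.015]]
```

Request:
send_rows:
  commands: [-0.014, 0.008, -0.01, 0.01, 0, 0, 1, 0, 0, 0, 0, 0, 0, 1]

```text
clock: 9.8
tool_pos: [0.5088, -0.2275, 0.1753]
eef_rot: [-0.009, 0.026, 0.276, 0.961]
contact_force: [0.3, -0.6, -2.7]
opening: 0.182
```

```bash
python3 log.py; python3 - <<'E'
from slerp import *
plan(scr+[0,0,.170],32,1)
from plant import cams
for n,b in [("side",(150,215,195,285)),("scene",(195,265,180,270))]:
    s=cams.snapshot(n); im=s["image"]; cv2.imwrite(f"pics/{n}7f.png",im)
    im=cv2.resize(im[b[0]:b[1],b[2]:b[3]],None,fx=8,fy=8,interpolation=cv2.INTER_CUBIC)
    cv2.imwrite(f"pics/{n}7.png",im)
s=telemetry.get_state();e,sh,lo_=keypts(s['tool_pos'],R.from_quat(s['eef_rot']).as_matrix())
for n,b in [("side",(150,195)),("scene",(195,180))]:
  for nm,P in (('e',e),('short',sh),('long',lo_),('mouth',scr+[0,0,.076])): print(n,nm,((proj(n,P)-[b[1],b[0]]+.5)*8-.5).round(0))
E
```

```text
9.8 q [ 1.631  1.645 -1.235  2.077 -0.988  0.211 -1.905] p [ 0.5088 -0.2275  0.1753] F [ 0.3 -0.6 -2.7] M [-0.81  1.27  0.03] op 0.182
[[0.846, -0.531, 0.045], [0.53, 0.847, 0.033], [-0.055, -0.004, 0.998]]
elb now [ 0.4862 -0.2417  0.1764] ang 0.3 w/row [ 0.003  -0.0002 -0.0011]
[[-0.003, 0.003, -0.025]]
side e [277. 120.]
side short [288. 251.]
side long [504. -42.]
side mouth [287. 283.]
scene e [468. 259.]
scene short [477. 358.]
scene long [ 62. 212.]
scene mouth [479. 387.]
```

View pics/side7.png

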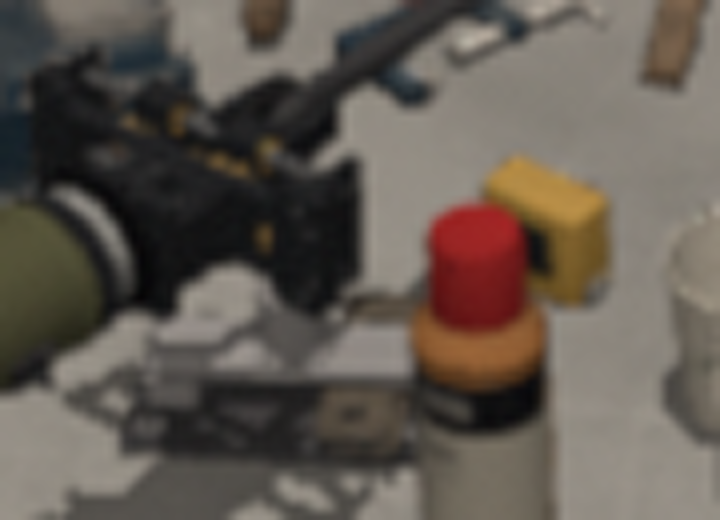

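View pics/scene7.png

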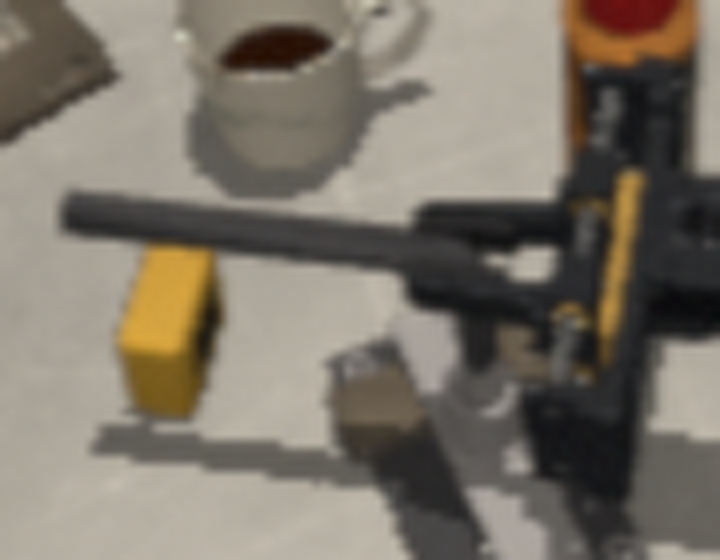

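The scene view agrees with the model: long tip at (62,212) as predicted, and the short arm's end at about (478,362), right above the head at (478,388). I'll lower the key.

Request:
send_rows:
  commands: [-0.003, 0.003, -0.02, 0.003, 0, -0.001, 1, 0, 0, -0.02, 0, 0, 0, 1, 0, 0, -0.02, 0, 0, 0, 1, 0, 0, 0, 0, 0, 0, 1]

```text
clock: 10.3
tool_pos: [0.5088, -0.2276, 0.1607]
eef_rot: [-0.009, 0.025, 0.275, 0.961]
contact_force: [0.4, 0.1, -2.8]
opening: 0.185
```

```bash
python3 log.py; python3 -c "
from slerp import *
plan(scr+[0,0,.150],32,1)"
```

```text
10.3 q [ 1.631  1.668 -1.215  2.064 -0.973  0.222 -1.893] p [ 0.5088 -0.2276  0.1607] F [ 0.4  0.1 -2.8] M [-0.8   1.28  0.02] op 0.185
[[0.847, -0.529, 0.043], [0.529, 0.848, 0.031], [-0.052, -0.003, 0.999]]
elb now [ 0.4861 -0.2417  0.1616] ang 0.2 w/row [0.0018 0.0012 0.0003]
[[-0.003, 0.003, -0.047]]
```

Request:
send_rows:
  commands: [-0.003, 0.003, -0.014, 0, 0, 0, 1, 0, 0, -0.014, 0, 0, 0, 1, 0, 0, -0.014, 0, 0, 0, 1, 0, 0, 0, 0, 0, 0, 1]

```text
clock: 10.7
tool_pos: [0.508, -0.2269, 0.149]
eef_rot: [-0.009, 0.025, 0.275, 0.961]
contact_force: [-0.1, -0.2, -1.8]
opening: 0.185
```

```bash
python3 log.py; python3 -c "
from slerp import *
plan(scr+[0,0,.140],32,1)"
```

```text
10.7 q [ 1.631  1.685 -1.199  2.056 -0.96   0.229 -1.884] p [ 0.508  -0.2269  0.149 ] F [-0.1 -0.2 -1.8] M [-0.79  1.27 -0.06] op 0.185
[[0.847, -0.529, 0.043], [0.528, 0.848, 0.03], [-0.052, -0.003, 0.999]]
elb now [ 0.4854 -0.241   0.15  ] ang 0.2 w/row [0.0015 0.0012 0.0005]
[[0.0, -0.0, -0.04]]
```

Request:
send_rows:
  commands: [0, 0, -0.014, 0, 0, 0, 1, 0, 0, -0.014, 0, 0, 0, 1, 0, 0, -0.014, 0, 0, 0, 1, 0, 0, 0, 0, 0, 0, 1]

```text
clock: 11.1
tool_pos: [0.5081, -0.227, 0.1376]
eef_rot: [-0.009, 0.025, 0.275, 0.961]
contact_force: [-0.4, -0.2, -2.8]
opening: 0.185
```

```bash
python3 log.py; python3 - <<'E'
from slerp import *
plan(scr+[0,0,.124],32,1)
from plant import cams
for n,b in [("side",(150,215,195,285)),("scene",(195,265,180,270))]:
    s=cams.snapshot(n); im=s["image"]; cv2.imwrite(f"pics/{n}8f.png",im)
    im=cv2.resize(im[b[0]:b[1],b[2]:b[3]],None,fx=8,fy=8,interpolation=cv2.INTER_CUBIC)
    cv2.imwrite(f"pics/{n}8.png",im)
E
```

```text
11.1 q [ 1.63   1.699 -1.181  2.043 -0.948  0.241 -1.877] p [ 0.5081 -0.227   0.1376] F [-0.4 -0.2 -2.8] M [-0.84  1.28 -0.03] op 0.185
[[0.848, -0.529, 0.042], [0.528, 0.849, 0.03], [-0.052, -0.003, 0.999]]
elb now [ 0.4855 -0.2411  0.1385] ang 0.2 w/row [0.0016 0.0012 0.0006]
[[0.0, 0.001, -0.058]]
```

View pics/scene8.png

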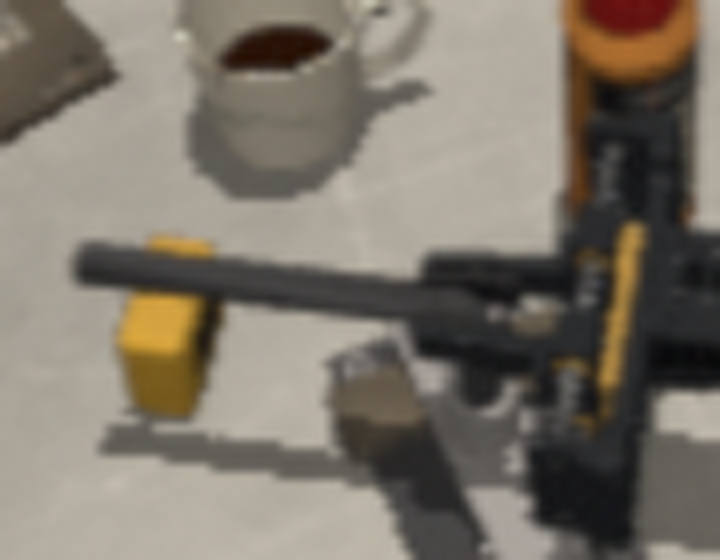

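Request:
send_rows:
  commands: [0, 0, -0.014, 0, 0, 0, 1, 0, 0, -0.014, 0, 0, 0, 1, 0, 0, -0.014, 0, 0, 0, 1, 0, 0, 0, 0, 0, 0, 1]

```text
clock: 11.6
tool_pos: [0.5082, -0.227, 0.1272]
eef_rot: [-0.009, 0.024, 0.275, 0.961]
contact_force: [-0.9, -0.3, -3.2]
opening: 0.185
```

```bash
python3 log.py; python3 - <<'E'
from slerp import *
plan(scr+[0,0,.124],32,1)
E
```

```text
11.6 q [ 1.628  1.711 -1.164  2.031 -0.936  0.254 -1.87 ] p [ 0.5082 -0.227   0.1272] F [-0.9 -0.3 -3.2] M [-0.77  1.29  0.02] op 0.185
[[0.847, -0.529, 0.041], [0.528, 0.848, 0.031], [-0.051, -0.004, 0.999]]
elb now [ 0.4855 -0.2411  0.1281] ang 0.3 w/row [0.0018 0.0021 0.0005]
[[-0.0, 0.001, -0.017]]
```

Request:
send_rows:
  commands: [0, 0, -0.014, 0, 0, 0, 1, 0, 0, -0.01, 0, 0, 0, 1, 0, 0, 0, 0, 0, 0, 1]

```text
clock: 11.9
tool_pos: [0.5083, -0.2268, 0.1221]
eef_rot: [-0.009, 0.022, 0.275, 0.961]
contact_force: [0.0, 0.2, -2.3]
opening: 0.184
```

```bash
python3 log.py; python3 - <<'E'
from slerp import *
plan(scr+[0,0,.124],32,1)
E
```

```text
11.9 q [ 1.627  1.719 -1.156  2.023 -0.929  0.262 -1.867] p [ 0.5083 -0.2268  0.1221] F [ 0.   0.2 -2.3] M [-0.78  1.25  0.04] op 0.184
[[0.847, -0.53, 0.038], [0.529, 0.848, 0.03], [-0.048, -0.005, 0.999]]
elb now [ 0.4856 -0.2409  0.123 ] ang 0.4 w/row [0.0012 0.004  0.0001]
[[-0.001, -0.0, 0.004]]
```

Request:
send_rows:
  commands: [0, 0, -0.014, 0, 0, 0, 1, 0, 0, -0.014, 0, 0, 0, 1, 0, 0, 0, 0, 0, 0, 1]

```text
clock: 12.2
tool_pos: [0.5086, -0.2262, 0.1223]
eef_rot: [-0.009, 0.015, 0.277, 0.961]
contact_force: [-4.3, -1.8, -3.0]
opening: 0.186
```

```bash
python3 log.py
```

```text
12.2 q [ 1.626  1.727 -1.153  2.017 -0.921  0.278 -1.863] p [ 0.5086 -0.2262  0.1223] F [-4.3 -1.8 -3. ] M [-0.9   1.59  0.08] op 0.186
[[0.847, -0.532, 0.024], [0.531, 0.847, 0.026], [-0.034, -0.01, 0.999]]
```

The key bottoms at elbow z of about 0.123 (nominal 0.124): it no longer descends and only the tool tilts. Next I open the gripper.

Request:
send_rows:
  commands: [0, 0, 0, 0, 0, 0, 0.5, 0, 0, 0, 0, 0, 0, 0.4, 0, 0, 0, 0, 0, 0, 0.4, 0, 0, 0, 0, 0, 0, 0.4, 0, 0, 0, 0, 0, 0, 0.4]

```text
clock: 12.7
tool_pos: [0.5087, -0.2256, 0.1232]
eef_rot: [-0.009, 0.014, 0.277, 0.961]
contact_force: [0.6, -0.5, -0.7]
opening: 0.594
```

```bash
python3 log.py; python3 - <<'E'
from plant import cams
import cv2
for n,b in [("side",(140,220,195,300)),("scene",(195,265,180,270))]:
    s=cams.snapshot(n); im=s["image"]; cv2.imwrite(f"pics/{n}9f.png",im)
    im=cv2.resize(im[b[0]:b[1],b[2]:b[3]],None,fx=7,fy=7,interpolation=cv2.INTER_CUBIC)
    cv2.imwrite(f"pics/{n}9.png",im)
s=cams.snapshot("wrist"); cv2.imwrite("pics/wrist9.png",s["image"])
E
```

```text
12.7 q [ 1.626  1.727 -1.154  2.018 -0.921  0.279 -1.863] p [ 0.5087 -0.2256  0.1232] F [ 0.6 -0.5 -0.7] M [-0.44  0.68 -0.03] op 0.594
[[0.846, -0.533, 0.022], [0.532, 0.846, 0.025], [-0.032, -0.01, 0.999]]
```

View pics/scene9.png

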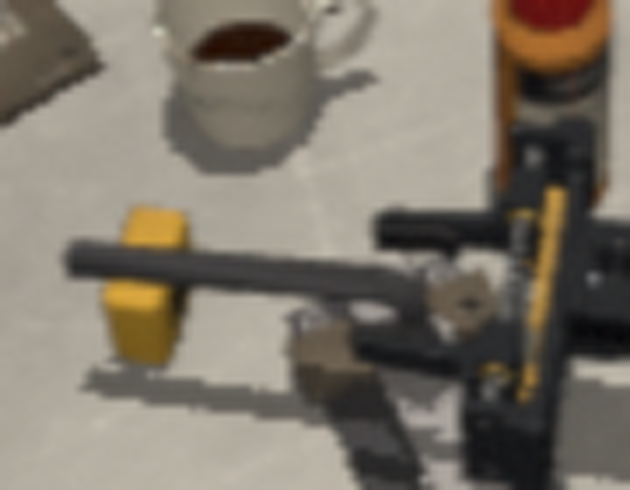

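View pics/wrist9.png

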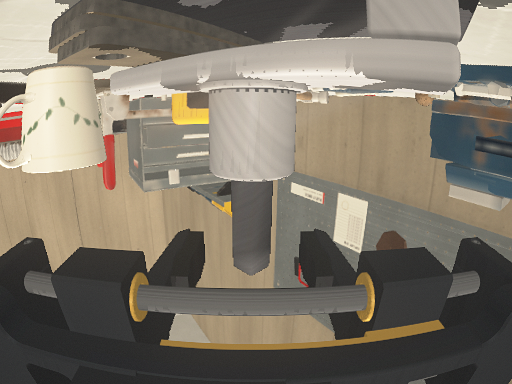

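```bash
cat > sim.py <<'E'
from flip import *
def D(a): return np.radians(a)
def U(a): return np.array([np.cos(D(a)),np.sin(D(a)),0])
def down(a,sj=1): return toolR(-Z,sj*U(a+90))
E
python3 - <<'E'
from sim import *
s=telemetry.get_state(); q=s['q']; p0=s['tool_pos']; R0=R.from_quat(s['eef_rot']).as_matrix()
for sj in (1,-1):
    Rd=down(32,sj); S=Slerp([0,1],R.from_matrix([R0,Rd])); qq=q.copy()
    print('turn',np.degrees((R.from_matrix(Rd)*R.from_matrix(R0).inv()).magnitude()))
    A=p0+[0,0,.10]; B=scr+.112*U(32)+[0,0,.25]
    way=[(p0+(A-p0)*t,R0) for t in (.5,1)]+[(A+(B-A)*t,S(t).as_matrix()) for t in np.linspace(.1,1,10)]+[(B-[0,0,.145*t],Rd) for t in (.5,1)]
    way+=[(scr+.112*U(a)+[0,0,.105],down(a,sj)) for a in np.arange(26,-37,-6)]
    for p,Rm in way:
        qq,e,o=ik(p,Rm,qq,.01); print(p.round(3),qq.round(2),round(e*1000,1),round(o,2))
E
```

```text
turn 88.15716593010247
[ 0.509 -0.226  0.173] [ 1.61  1.62 -1.17  2.04 -0.95  0.32 -1.95] 0.0 0.0
[ 0.509 -0.226  0.223] [ 1.61  1.54 -1.24  2.08 -1.    0.3  -1.99] 0.0 0.0
[ 0.516 -0.221  0.226] [ 1.58  1.41 -1.26  2.1  -1.    0.19 -2.11] 0.0 0.0
[ 0.523 -0.217  0.229] [ 1.52  1.25 -1.23  2.11 -1.    0.14 -2.24] 0.0 0.0
[ 0.53  -0.212  0.231] [ 1.43  1.06 -1.14  2.1  -1.    0.15 -2.37] 0.0 0.0
[ 0.537 -0.208  0.234] [ 1.29  0.88 -0.97  2.08 -0.97  0.22 -2.53] 0.0 0.0
[ 0.545 -0.204  0.237] [ 1.06  0.7  -0.68  2.03 -0.96  0.34 -2.66] 0.0 0.0
[ 0.552 -0.199  0.239] [ 0.73  0.61 -0.25  1.96 -1.    0.53 -2.66] 2.1 0.08
[ 0.559 -0.195  0.242] [ 0.38  0.6   0.2   1.89 -1.    0.72 -2.66] 5.0 0.19
[ 0.566 -0.19   0.245] [ 0.08  0.68  0.62  1.81 -1.    0.91 -2.66] 7.8 0.29
[ 0.573 -0.186  0.247] [-0.13  0.81  0.96  1.71 -1.    1.11 -2.66] 10.8 0.37
[ 0.58  -0.182  0.25 ] [-0.26  0.97  1.24  1.61 -1.    1.3  -2.66] 13.8 0.44
[ 0.58  -0.182  0.178] [-0.17  0.93  0.95  1.7  -1.    1.03 -2.66] 12.3 0.45
[ 0.58  -0.182  0.105] [-0.03  0.92  0.62  1.77 -1.    0.75 -2.66] 10.8 0.44
[ 0.586 -0.192  
[... 2029 characters left out ...]
0.92  0.9  -1.68] 0.0 0.0
[ 0.594 -0.214  0.105] [ 0.71  1.03 -0.79  1.62  0.9   0.89 -1.74] 0.0 0.0
[ 0.596 -0.225  0.105] [ 0.71  1.03 -0.77  1.6   0.88  0.89 -1.81] 0.0 0.0
[ 0.597 -0.237  0.105] [ 0.71  1.03 -0.75  1.59  0.86  0.88 -1.88] 0.0 0.0
[ 0.597 -0.249  0.105] [ 0.72  1.02 -0.73  1.58  0.83  0.88 -1.94] 0.0 0.0
[ 0.596 -0.26   0.105] [ 0.73  1.02 -0.71  1.57  0.81  0.87 -2.01] 0.0 0.0
[ 0.593 -0.272  0.105] [ 0.73  1.01 -0.68  1.56  0.79  0.86 -2.08] 0.0 0.0
[ 0.589 -0.283  0.105] [ 0.74  1.01 -0.66  1.56  0.77  0.85 -2.15] 0.0 0.0
[ 0.584 -0.294  0.105] [ 0.75  1.   -0.64  1.56  0.74  0.84 -2.22] 0.0 0.0
[ 0.578 -0.304  0.105] [ 0.76  0.99 -0.61  1.56  0.72  0.82 -2.29] 0.0 0.0
```

Request:
send_rows:
  commands: [0, 0, 0.06, 0, 0, 0, 0.4, 0, 0, 0.1, 0, 0, 0, 0.4, -0.02, -0.01, 0.14, -0.03, 0, 0.03, 0.4, -0.02, -0.01, 0.14, -0.04, 0, 0.04, 0.4, -0.02, -0.02, 0.14, -0.05, 0, 0.05, 0.4, -0.01, -0.02, 0.1, -0.06, 0, 0.057, 0.4]

```text
clock: 13.45
tool_pos: [0.4867, -0.2348, 0.2956]
eef_rot: [-0.138, 0.054, 0.408, 0.901]
contact_force: [0.2, -1.7, -1.4]
opening: 0.6
```

```bash
python3 log.py; python3 - <<'E'
from sim import *
s=telemetry.get_state()
p=s['tool_pos'];R0=R.from_quat(s['eef_rot'])
for a in (-27,0,32):
  print(a,((R.from_matrix(down(a,-1))*R0.inv()).as_rotvec()/(np.pi/2)).round(3))
E
```

```text
13.45 q [ 1.516  1.131 -1.029  1.92  -0.753  0.711 -2.203] p [ 0.4867 -0.2348  0.2956] F [ 0.2 -1.7 -1.4] M [-0.62  0.55 -0.1 ] op 0.6
[[0.661, -0.75, -0.015], [0.72, 0.629, 0.294], [-0.211, -0.205, 0.956]]
-27 [-0.951 -0.069  0.86 ]
0 [-0.97  -0.309  1.095]
32 [-0.938 -0.625  1.356]
```

Request:
send_rows:
  commands: [0.02, 0.011, 0, -0.049, -0.033, 0.071, 0.4, 0.02, 0.011, 0, -0.049, -0.033, 0.071, 0.4, 0.02, 0.011, 0, -0.049, -0.033, 0.071, 0.4, 0.02, 0.011, 0, -0.049, -0.033, 0.071, 0.4, 0.02, 0.011, 0, -0.049, -0.033, 0.071, 0.4, 0.02, 0.011, 0, -0.049, -0.033, 0.071, 0.4, 0.02, 0.011, 0, -0.049, -0.033, 0.071, 0.4, 0.02, 0.011, 0, -0.049, -0.033, 0.071, 0.4, 0.02, 0.011, 0, -0.049, -0.033, 0.071, 0.4, 0.02, 0.011, 0, -0.049, -0.033, 0.071, 0.4]

```text
clock: 14.45
tool_pos: [0.5344, -0.1988, 0.3105]
eef_rot: [-0.556, -0.106, 0.716, 0.409]
contact_force: [0.0, -0.1, -0.4]
opening: 0.596
```

```bash
python3 log.py; python3 - <<'E'
from sim import *
go(scr+.112*U(32)+[0,0,.26],down(32,-1))
E
```

```text
14.45 q [ 1.031  0.984 -1.022  1.32   0.041  1.41  -1.859] p [ 0.5344 -0.1988  0.3105] F [ 0.  -0.1 -0.4] M [-0.61 -0.04 -0.04] op 0.596
[[-0.048, -0.467, -0.883], [0.703, -0.644, 0.302], [-0.709, -0.607, 0.359]]
shift [ 0.184  0.069 -0.202] rot [-0.434 -0.285  0.618] rows 9 per row [ 0.0205  0.0076 -0.0224] [-0.0483 -0.0317  0.0686]
```

Request:
send_rows:
  commands: [0.02, 0.008, -0.02, -0.048, -0.032, 0.069, 0.4, 0.02, 0.008, -0.02, -0.048, -0.032, 0.069, 0.4, 0.02, 0.008, -0.02, -0.048, -0.032, 0.069, 0.4, 0.02, 0.008, -0.02, -0.048, -0.032, 0.069, 0.4, 0.02, 0.008, -0.02, -0.048, -0.032, 0.069, 0.4, 0.02, 0.008, -0.02, -0.048, -0.032, 0.069, 0.4, 0.02, 0.008, -0.02, -0.048, -0.032, 0.069, 0.4, 0.02, 0.008, -0.02, -0.048, -0.032, 0.069, 0.4, 0.02, 0.008, -0.02, -0.048, -0.032, 0.069, 0.4, 0, 0, 0, 0, 0, 0, 0.4]

```text
clock: 15.45
tool_pos: [0.5787, -0.1609, 0.2742]
eef_rot: [0.675, 0.214, -0.667, 0.232]
contact_force: [1.1, -0.3, 0.2]
opening: 0.601
```

```bash
python3 log.py; python3 - <<'E'
from sim import *
go(scr+.112*U(32)+[0,0,.26],down(32,-1))
from plant import cams
for n in ("side","scene","wrist"):
    s=cams.snapshot(n); im=s["image"]; cv2.imwrite(f"pics/{n}10.png",im); np.save(f'pics/T{n}10.npy',s["world_to_cam"])
E
```

```text
15.45 q [ 0.735  0.79  -1.061  1.6    0.758  1.186 -1.422] p [ 0.5787 -0.1609  0.2742] F [ 1.1 -0.3  0.2] M [ 0.02  0.03 -0.09] op 0.601
[[0.02, 0.598, -0.801], [-0.019, -0.801, -0.598], [-1.0, 0.027, -0.004]]
shift [ 0.007 -0.083 -0.057] rot [ 0.013  0.012 -0.053] rows 1 per row [ 0.0073 -0.0829 -0.0568] [ 0.0129  0.0121 -0.0527]
```

View pics/wrist10.png

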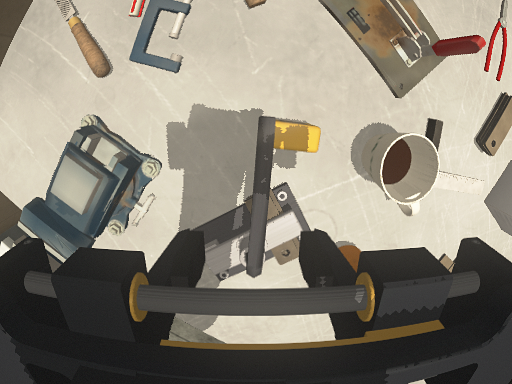

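View pics/side10.png

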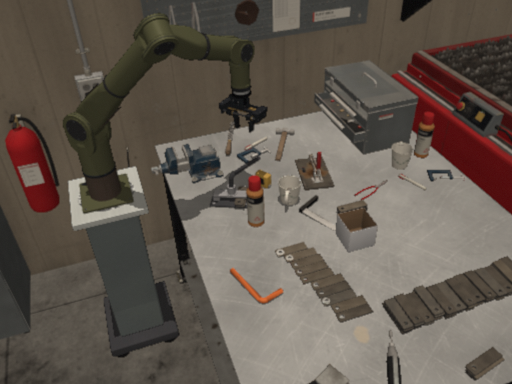

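```bash
python3 - <<'E'
from sim import *
Tw=np.load('pics/Twrist10.npy')
a=fish(Tw,(266.5,118),.132); b=fish(Tw,(255,268),.132); print(a,b,np.degrees(np.arctan2(*(a-b)[:2][::-1])),np.linalg.norm(a-b))
v=a[:2]-scr[:2]; print(np.degrees(np.arctan2(v[1],v[0])),np.linalg.norm(v))
E
python3 -c "
import cv2
a=cv2.imread('pics/wrist10.png'); cv2.imwrite('pics/w10c.png',cv2.resize(a[100:300,200:340],None,fx=3,fy=3,interpolation=cv2.INTER_CUBIC))"
```

```text
[ 0.63904416 -0.1422988   0.132     ] [ 0.50022802 -0.2307233   0.132     ] 32.49672834901935 0.16458679081518837
32.73370333044351 0.18253146695273503
```

View pics/w10c.png

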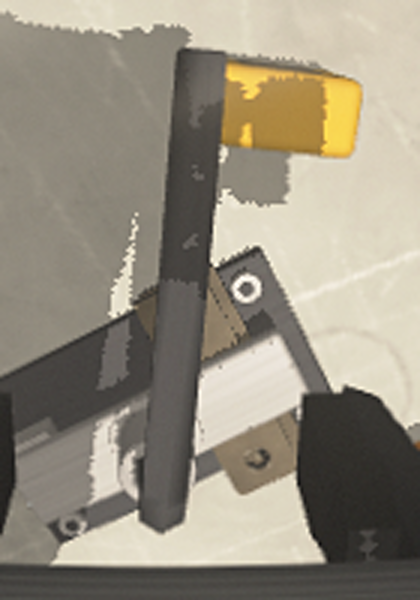

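Measured from the wrist view, the seated lever points at azimuth 32.5° and its tip is 182 mm from the axis (180 expected). Now I lower the open jaws over the arm.

```bash
python3 - <<'E'
from sim import *
go(scr+.112*U(32.5)+[0,0,.108],down(32.5,-1))
E
```

```text
shift [ 0.001 -0.059 -0.662] rot [ 0.013  0.012 -0.039] rows 4 per row [ 1.000e-04 -1.480e-02 -1.655e-01] [ 0.0032  0.0029 -0.0098]
```

Request:
send_rows:
  commands: [0.007, -0.08, -0.05, 0.013, 0.012, -0.05, 0.4, 0, 0, 0, 0, 0, 0, 0.4]

```text
clock: 15.8
tool_pos: [0.5816, -0.1894, 0.2608]
eef_rot: [-0.681, -0.189, 0.682, -0.187]
contact_force: [0.6, -1.5, -0.2]
opening: 0.6
```

```bash
python3 - <<'E'
from sim import *
go(scr+.112*U(32.5)+[0,0,.108],down(32.5,-1))
E
```

```text
shift [-0.007  0.034 -0.611] rot [-0.001 -0.002  0.018] rows 4 per row [-0.0016  0.0086 -0.1528] [-0.0003 -0.0004  0.0045]
```

Request:
send_rows:
  commands: [-0.006, 0.03, -0.12, 0, 0, 0.015, 0.4, 0, 0, -0.12, 0, 0, 0, 0.4, 0, 0, -0.08, 0, 0, 0, 0.4, 0, 0, 0, 0, 0, 0, 0.4]

```text
clock: 16.2
tool_pos: [0.5809, -0.1863, 0.1787]
eef_rot: [0.681, 0.193, -0.681, 0.189]
contact_force: [0.5, 0.7, 0.1]
opening: 0.599
```

```bash
python3 - <<'E'
from sim import *
go(scr+.112*U(32.5)+[0,0,.108],down(32.5,-1))
E
```

```text
shift [-0.004  0.022 -0.283] rot [-0.004 -0.001  0.013] rows 2 per row [-0.0019  0.011  -0.1415] [-0.0019 -0.0005  0.0064]
```

Request:
send_rows:
  commands: [-0.004, 0.025, -0.1, -0.003, 0, 0.013, 0.4, 0, 0.005, -0.1, 0, 0, 0, 0.4, 0, 0, -0.08, 0, 0, 0, 0.4, 0, 0, 0, 0, 0, 0, 0.4]

```text
clock: 16.6
tool_pos: [0.5827, -0.1814, 0.11]
eef_rot: [0.681, 0.195, -0.678, 0.194]
contact_force: [-0.3, -0.1, 0.4]
opening: 0.602
```

```bash
python3 log.py; python3 - <<'E'
from sim import *
go(scr+.112*U(32.5)+[0,0,.108],down(32.5,-1))
E
```

```text
16.6 q [ 0.698  0.994 -0.908  1.697  0.947  0.947 -1.603] p [ 0.5827 -0.1814  0.11  ] F [-0.3 -0.1  0.4] M [-0.02  0.01 -0.  ] op 0.602
[[0.003, 0.53, -0.848], [0.002, -0.848, -0.53], [-1.0, 0.0, -0.004]]
shift [-0.011  0.002 -0.008] rot [-0.001  0.002  0.006] rows 1 per row [-0.0111  0.0022 -0.0078] [-0.0013  0.0022  0.0057]
```

Request:
send_rows:
  commands: [-0.008, 0, -0.008, 0, 0, 0, 0.72, 0, 0, 0, 0, 0, 0, 0.72, 0, 0, 0, 0, 0, 0, 0.72, 0, 0, 0, 0, 0, 0, 0.72]
  newtons: 30

```text
clock: 17.0
tool_pos: [0.5831, -0.182, 0.1116]
eef_rot: [0.683, 0.194, -0.677, 0.194]
contact_force: [-0.6, -0.3, -0.7]
opening: 0.285
```

```bash
cat > arc.py <<'E'
from sim import *
def arc(a1,n,rad=.112,z=.108):
    s=telemetry.get_state(); p=s['tool_pos']; R0=R.from_quat(s['eef_rot']); v=p[:2]-scr[:2]
    a0=np.degrees(np.arctan2(v[1],v[0])); M=R0.as_matrix(); ya=np.degrees(np.arctan2(M[1,1],M[0,1]))+90
    print('az',a0.round(2),'r',np.linalg.norm(v).round(4),'z',p[2].round(4),'toolaz',ya.round(1),'F',s['contact_force'].round(1),'M',s['moment'].round(2),'q7',s['q'][6].round(2))
    pp=p; out=[]
    for i in range(1,n+1):
        a=a0+(a1-a0)*i/n; t=scr+rad*U(a)+[0,0,z]; out.append(((t-pp)/.25).round(3).tolist()); pp=t
    w=(R.from_matrix(down(a1,-1))*R0.inv()).as_rotvec()/(np.pi/2)/n; print(out,w.round(4))
E
python3 log.py; python3 -c "
from arc import *
arc(12,5)"
```

```text
17.0 q [ 0.7    0.991 -0.909  1.7    0.949  0.943 -1.607] p [ 0.5831 -0.182   0.1116] F [-0.6 -0.3 -0.7] M [ 0.01 -0.03  0.01] op 0.285
[[0.009, 0.527, -0.85], [0.002, -0.85, -0.527], [-1.0, 0.003, -0.009]]
az 31.17 r 0.114 z 0.1116 toolaz 31.8 F [-0.6 -0.3 -0.7] M [ 0.01 -0.03  0.01] q7 -1.61
[[0.008, -0.03, -0.014], [0.013, -0.027, 0.0], [0.011, -0.028, 0.0], [0.009, -0.029, 0.0], [0.007, -0.029, 0.0]] [-0.      0.0012 -0.0441]
```

Request:
send_rows:
  commands: [0.01, -0.03, -0.014, 0, 0.001, -0.044, 0.72, 0.013, -0.027, 0, 0, 0, -0.044, 0.72, 0.011, -0.028, 0, 0, 0, -0.044, 0.72, 0.009, -0.029, 0, 0, 0, -0.044, 0.72]

```text
clock: 17.4
tool_pos: [0.5895, -0.2005, 0.1108]
eef_rot: [0.701, 0.103, -0.7, 0.093]
contact_force: [-5.6, 6.8, 2.3]
opening: 0.28
```

```bash
python3 -c "
from arc import *
arc(0,5)"
```

```text
az 21.26 r 0.1116 z 0.1108 toolaz 15.9 F [-5.6  6.8  2.3] M [1.41 1.03 0.1 ] q7 -1.79
[[0.012, -0.031, -0.011], [0.009, -0.032, 0.0], [0.006, -0.033, 0.0], [0.004, -0.033, 0.0], [0.001, -0.033, 0.0]] [-0.0017  0.0002 -0.0354]
```

Request:
send_rows:
  commands: [0.014, -0.038, -0.006, 0, 0, -0.02, 0.72, 0.012, -0.038, -0.002, 0, 0, -0.03, 0.72, 0.009, -0.039, 0, 0, 0, -0.035, 0.72, 0.006, -0.04, 0, 0, 0, -0.035, 0.72]

```text
clock: 17.8
tool_pos: [0.5947, -0.2207, 0.1116]
eef_rot: [-0.704, -0.048, 0.708, -0.021]
contact_force: [-3.9, 7.5, 2.8]
opening: 0.281
```

```bash
python3 -c "
from arc import *
arc(-15,5)"
```

```text
az 10.54 r 0.1111 z 0.1116 toolaz 5.6 F [-3.9  7.5  2.8] M [1.63 0.71 0.08] q7 -1.87
[[0.009, -0.039, -0.014], [0.002, -0.04, 0.0], [-0.002, -0.04, 0.0], [-0.005, -0.04, 0.0], [-0.009, -0.039, 0.0]] [-0.0051  0.     -0.0458]
```

Request:
send_rows:
  commands: [0.009, -0.045, -0.008, -0.008, 0, -0.025, 0.72, 0.004, -0.045, -0.003, -0.006, 0, -0.03, 0.72, 0.001, -0.045, 0, -0.004, 0, -0.035, 0.72, -0.002, -0.045, 0, -0.003, 0, -0.035, 0.72]

```text
clock: 18.2
tool_pos: [0.5964, -0.2448, 0.1125]
eef_rot: [-0.704, 0.019, 0.709, 0.044]
contact_force: [-2.7, 8.6, 1.6]
opening: 0.28
```

```bash
python3 -c "
from arc import *
arc(-30,6)"
```

```text
az -1.98 r 0.1109 z 0.1125 toolaz -5.1 F [-2.7  8.6  1.6] M [1.76 0.4  0.1 ] q7 -1.98
[[0.001, -0.037, -0.018], [-0.006, -0.036, 0.0], [-0.009, -0.035, 0.0], [-0.011, -0.035, 0.0], [-0.014, -0.034, 0.0], [-0.017, -0.032, 0.0]] [-0.0038  0.0003 -0.0461]
```

Request:
send_rows:
  commands: [0.001, -0.045, -0.01, -0.006, 0, -0.03, 0.72, -0.005, -0.045, -0.006, -0.005, 0, -0.035, 0.72, -0.009, -0.044, 0, -0.003, 0, -0.038, 0.72, -0.012, -0.043, 0, -0.003, 0, -0.04, 0.72]

```text
clock: 18.6
tool_pos: [0.5929, -0.2663, 0.1132]
eef_rot: [0.699, -0.093, -0.699, -0.122]
contact_force: [0.6, 8.3, 1.2]
opening: 0.278
```

```bash
python3 -c "
from arc import *
arc(-32,5)"
```

```text
az -13.24 r 0.1103 z 0.1132 toolaz -17.5 F [0.6 8.3 1.2] M [ 1.75 -0.09  0.13] q7 -2.13
[[-0.001, -0.03, -0.021], [-0.009, -0.028, 0.0], [-0.011, -0.027, 0.0], [-0.013, -0.026, 0.0], [-0.015, -0.025, 0.0]] [-0.0049  0.0015 -0.0323]
```

Request:
send_rows:
  commands: [-0.003, -0.043, -0.022, -0.008, 0.001, -0.025, 0.72, -0.012, -0.041, -0.015, -0.005, 0.001, -0.03, 0.72, -0.015, -0.04, -0.01, -0.004, 0, -0.03, 0.72, -0.017, -0.038, -0.01, -0.003, 0, -0.03, 0.72]

```text
clock: 19.0
tool_pos: [0.5904, -0.2833, 0.1072]
eef_rot: [0.693, -0.152, -0.681, -0.181]
contact_force: [-0.1, 8.4, 6.6]
opening: 0.282
```

```bash
python3 -c "
from arc import *
arc(-36,5)"
```

```text
az -21.96 r 0.1131 z 0.1072 toolaz -27.2 F [-0.1  8.4  6.6] M [ 1.91 -0.13  0.08] q7 -2.25
[[-0.013, -0.018, 0.003], [-0.01, -0.02, 0.0], [-0.011, -0.019, 0.0], [-0.012, -0.019, 0.0], [-0.012, -0.018, 0.0]] [-0.0043  0.0038 -0.0195]
```

Request:
send_rows:
  commands: [-0.018, -0.034, 0.003, -0.006, 0.004, -0.01, 0.72, -0.017, -0.033, 0.002, -0.005, 0.003, -0.02, 0.72, -0.018, -0.033, 0, -0.004, 0.002, -0.02, 0.72]

```text
clock: 19.3
tool_pos: [0.584, -0.2914, 0.1127]
eef_rot: [0.688, -0.176, -0.674, -0.204]
contact_force: [2.8, 8.1, -1.5]
opening: 0.28
```

```bash
python3 -c "
from arc import *
arc(-36,5)"
```

```text
az -27.08 r 0.1106 z 0.1127 toolaz -31.2 F [ 2.8  8.1 -1.5] M [ 1.53 -0.59  0.06] q7 -2.3
[[-0.002, -0.015, -0.019], [-0.007, -0.012, 0.0], [-0.007, -0.012, 0.0], [-0.008, -0.012, 0.0], [-0.008, -0.011, 0.0]] [-0.004   0.0038 -0.0108]
```

Request:
send_rows:
  commands: [-0.012, -0.034, -0.014, -0.005, 0.003, -0.012, 0.72, -0.016, -0.033, -0.005, -0.005, 0.003, -0.015, 0.72, -0.017, -0.033, 0, -0.004, 0.002, -0.015, 0.72]

```text
clock: 19.6
tool_pos: [0.5807, -0.2983, 0.1123]
eef_rot: [0.683, -0.194, -0.668, -0.222]
contact_force: [2.5, 10.2, -2.3]
opening: 0.282
```

```bash
python3 -c "
from arc import *
arc(-38,5)"
```

```text
az -31.03 r 0.1111 z 0.1123 toolaz -34.2 F [ 2.5 10.2 -2.3] M [ 1.78 -0.36  0.11] q7 -2.34
[[-0.002, -0.011, -0.017], [-0.006, -0.009, 0.0], [-0.006, -0.009, 0.0], [-0.006, -0.009, 0.0], [-0.007, -0.009, 0.0]] [-0.0039  0.0042 -0.0083]
```

Request:
send_rows:
  commands: [-0.018, -0.04, -0.012, -0.005, 0.003, -0.008, 0.72, -0.02, -0.04, -0.005, -0.005, 0.003, -0.008, 0.72, -0.02, -0.04, 0, -0.004, 0.002, -0.008, 0.72]

```text
clock: 19.9
tool_pos: [0.576, -0.3064, 0.1124]
eef_rot: [0.682, -0.199, -0.664, -0.232]
contact_force: [5.9, 16.4, -4.5]
opening: 0.281
```

```bash
python3 - <<'E'
from arc import *
arc(-38,5)
from plant import cams
for n in ("side","scene","wrist"):
    s=cams.snapshot(n); im=s["image"]; cv2.imwrite(f"pics/{n}11.png",im); np.save(f'pics/T{n}11.npy',s["world_to_cam"])
E
```

```text
az -35.84 r 0.1116 z 0.1124 toolaz -35.5 F [ 5.9 16.4 -4.5] M [ 3.24 -1.07  0.23] q7 -2.34
[[-0.001, -0.004, -0.018], [-0.002, -0.003, 0.0], [-0.002, -0.003, 0.0], [-0.002, -0.003, 0.0], [-0.002, -0.003, 0.0]] [-0.0046  0.0049 -0.0056]
```

View pics/wrist11.png

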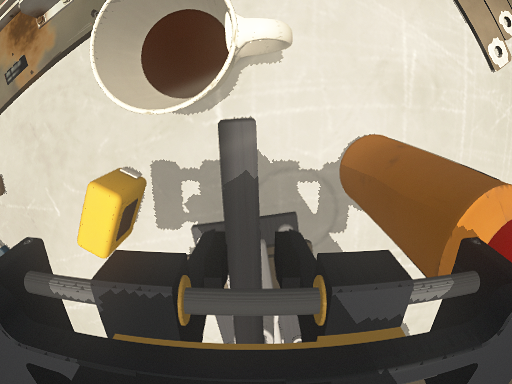

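```bash
python3 - <<'E'
from sim import *
a=cv2.imread('pics/scene11.png')[165:285,170:300]; cv2.imwrite('pics/sc11c.png',cv2.resize(a,None,fx=5,fy=5,interpolation=cv2.INTER_CUBIC))
a=cv2.imread('pics/side11.png')[110:235,190:320]; cv2.imwrite('pics/si11c.png',cv2.resize(a,None,fx=5,fy=5,interpolation=cv2.INTER_CUBIC))
Tw=np.load('pics/Twrist11.npy')
a=fish(Tw,(237.5,123),.132); b=fish(Tw,(242.5,222),.132); print(a,b,np.degrees(np.arctan2(*(a-b)[:2][::-1])))
v=a[:2]-scr[:2]; print(np.degrees(np.arctan2(v[1],v[0])),np.linalg.norm(v))
E
```

```text
[ 0.63317124 -0.34067541  0.132     ] [ 0.59541066 -0.31595137  0.132     ] -33.2150891721007
-34.018634470203146 0.17816279847210995
```

View pics/sc11c.png

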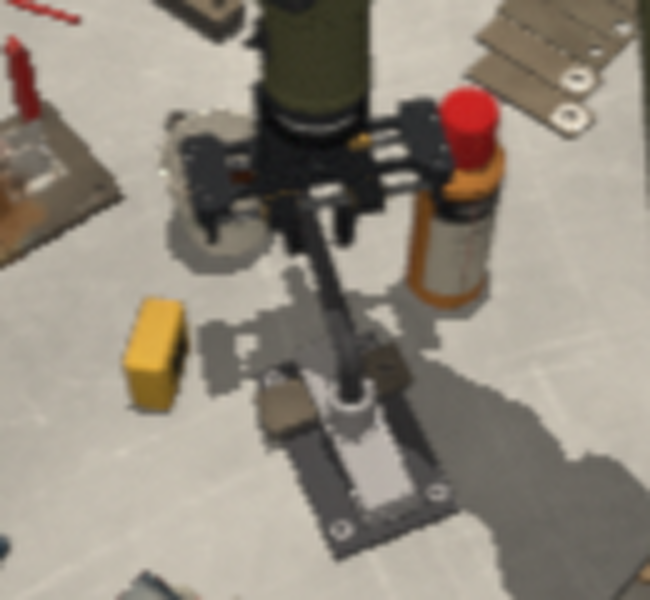

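View pics/si11c.png

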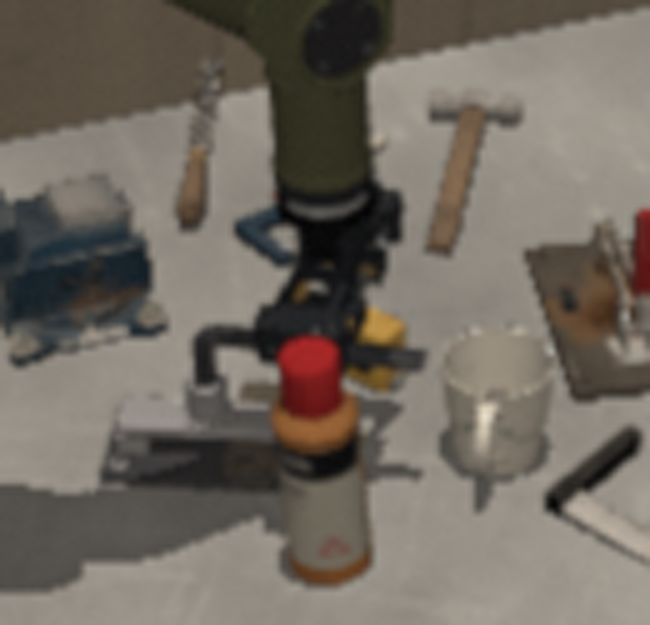

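The hand's right end is leaning on the spray can: its cap moved about 5 px while its base stayed put. The lever is at about −33.5°, so the screw should be at its stop. I'll back off gently so the can settles upright.

Request:
send_rows:
  commands: [0.007, 0.01, 0, 0, 0, 0, 0.72, 0.007, 0.01, 0, 0, 0, 0, 0.72, 0.007, 0.01, 0, 0, 0, 0, 0.72, 0.007, 0.01, 0, 0, 0, 0, 0.72]

```text
clock: 20.45
tool_pos: [0.586, -0.2914, 0.1141]
eef_rot: [0.684, -0.195, -0.664, -0.232]
contact_force: [0.6, -0.0, -0.1]
opening: 0.28
```

```bash
python3 - <<'E'
from arc import *
arc(-31,5)
from plant import cams
s=cams.snapshot("scene"); cv2.imwrite('pics/sc12c.png',cv2.resize(s["image"][165:285,170:300],None,fx=5,fy=5,interpolation=cv2.INTER_CUBIC))
E
```

```text
az -26.63 r 0.1124 z 0.1141 toolaz -35.2 F [ 0.6 -0.  -0.1] M [-0.01 -0.01  0.03] q7 -2.35
[[-0.004, -0.005, -0.025], [-0.003, -0.006, 0.0], [-0.003, -0.006, 0.0], [-0.003, -0.006, 0.0], [-0.003, -0.006, 0.0]] [-0.0055  0.0052  0.0093]
```

View pics/sc12c.png

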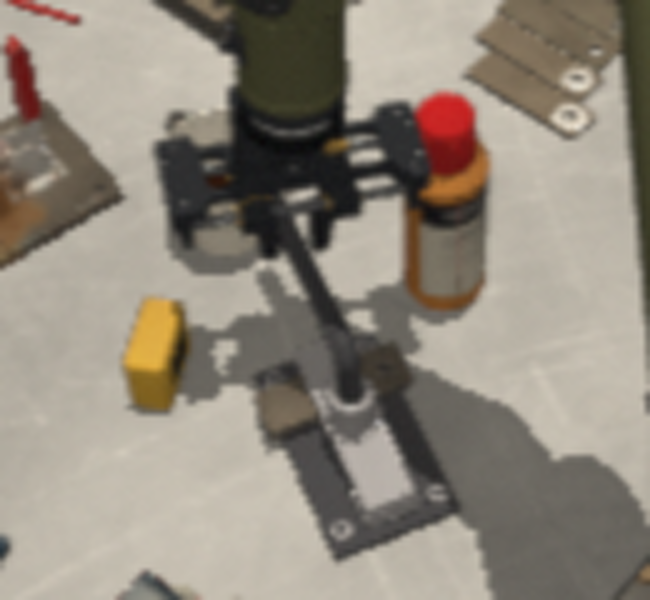

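The can is upright again and its base has not moved (about (443,305) in the crop, which is the original pixel). The lever only moved back within the key's play, and the force is zero. Now I open and lift away.

Request:
send_rows:
  commands: [0, 0, 0, 0, 0, 0, 0.5, 0, 0, 0, 0, 0, 0, 0.5, 0, 0, 0, 0, 0, 0, 0.5, 0, 0, 0.04, 0, 0, 0, 0.5, 0, 0, 0.08, 0, 0, 0, 0.5, 0, 0, 0.12, 0, 0, 0, 0.5, 0, 0, 0.14, 0, 0, 0, 0.5, 0, 0, 0.14, 0, 0, 0, 0.5, 0, 0, 0.1, 0, 0, 0, 0.5, 0, 0, 0, 0, 0, 0, 0.5]

```text
clock: 21.5
tool_pos: [0.5832, -0.2942, 0.2781]
eef_rot: [0.683, -0.198, -0.664, -0.232]
contact_force: [-0.5, 0.6, -0.2]
opening: 0.501
```

```bash
python3 - <<'E'
from arc import *
arc(-31,5)
from plant import cams
for n in ("side","scene","wrist"):
    s=cams.snapshot(n); im=s["image"]; cv2.imwrite(f"pics/{n}13.png",im); np.save(f'pics/T{n}13.npy',s["world_to_cam"])
E
```

```text
az -28.59 r 0.1112 z 0.2781 toolaz -35.4 F [-0.5  0.6 -0.2] M [ 0.01  0.   -0.02] q7 -2.23
[[0.001, -0.005, -0.68], [-0.002, -0.003, 0.0], [-0.002, -0.003, 0.0], [-0.002, -0.003, 0.0], [-0.002, -0.003, 0.0]] [-0.0051  0.005   0.0098]
```

View pics/wrist13.png

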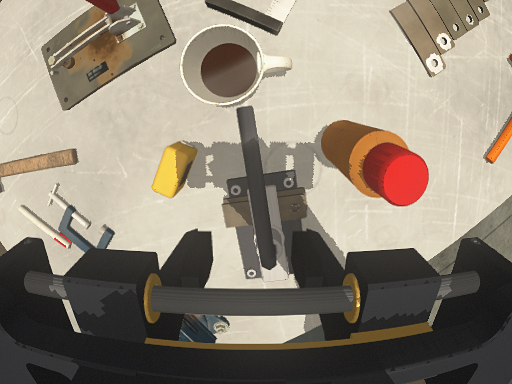

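View pics/side13.png

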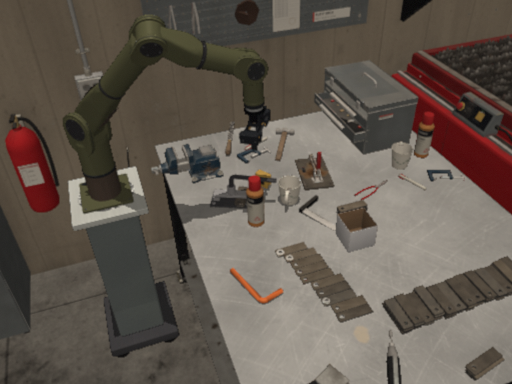

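```bash
python3 - <<'E'
from sim import *
Tw=np.load('pics/Twrist13.npy')
a=fish(Tw,(245.5,110),.132); b=fish(Tw,(267,262),.132); print(a,b,np.degrees(np.arctan2(*(a-b)[:2][::-1])),np.linalg.norm(a-b))
v=a[:2]-scr[:2]; print(np.degrees(np.arctan2(v[1],v[0])),np.linalg.norm(v))
bo=np.array([fish(Tw,p,.012)[:2] for p in [(236.5,190),(289,183),(252,273)]]); print(bo, np.degrees(np.arctan2(*(bo[0]-bo[2])[::-1])))
im=cv2.imread('pics/wrist13.png')[95:300,180:330]; cv2.imwrite('pics/w13c.png',cv2.resize(im,None,fx=2.9,fy=2.9,interpolation=cv2.INTER_CUBIC))
E
```

```text
[ 0.64467758 -0.32317918  0.132     ] [ 0.49799448 -0.24716593  0.132     ] -27.393826349664177 0.16520879785443593
-27.306112089148346 0.17913938707373525
[[ 0.56256885 -0.23762269]
 [ 0.52849581 -0.30552464]
 [ 0.43599273 -0.17514367]] -26.271329911909937
```

View pics/w13c.png

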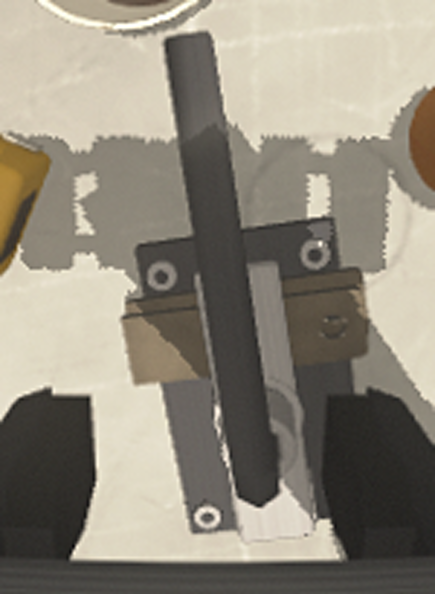

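```bash
python3 - <<'E'
from sim import *
a=cv2.imread('pics/scene13.png')[165:285,170:300]; b=cv2.imread('pics/side13.png')[140:235,195:305]
cv2.imwrite('pics/f1.png',cv2.resize(a,None,fx=5,fy=5,interpolation=cv2.INTER_CUBIC)); cv2.imwrite('pics/f2.png',cv2.resize(b,None,fx=6,fy=6,interpolation=cv2.INTER_CUBIC))
e=scr+[0,0,.124]; t=e+.18*U(-27.4)
for n,o,k in (('scene',(170,165),5),('side',(195,140),6)):
    print(n,[((proj(n,P)-o+.5)*k-.5).round(0).tolist() for P in (e,t,e+[0,0,.01],t+[0,0,.01],scr+[0,0,.076])])
E
```

```text
scene [[346.0, 356.0], [263.0, 172.0], [346.0, 348.0], [262.0, 164.0], [349.0, 392.0]]
side [[211.0, 215.0], [480.0, 231.0], [210.0, 203.0], [480.0, 218.0], [215.0, 272.0]]
```

View pics/f1.png

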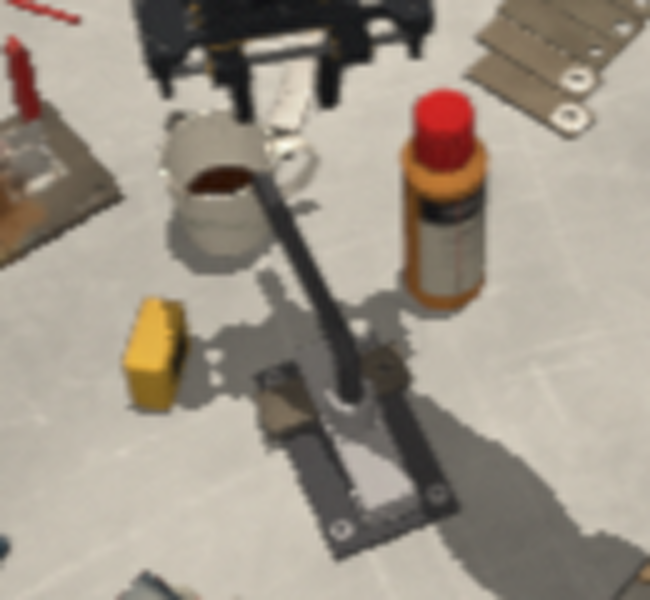

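View pics/f2.png

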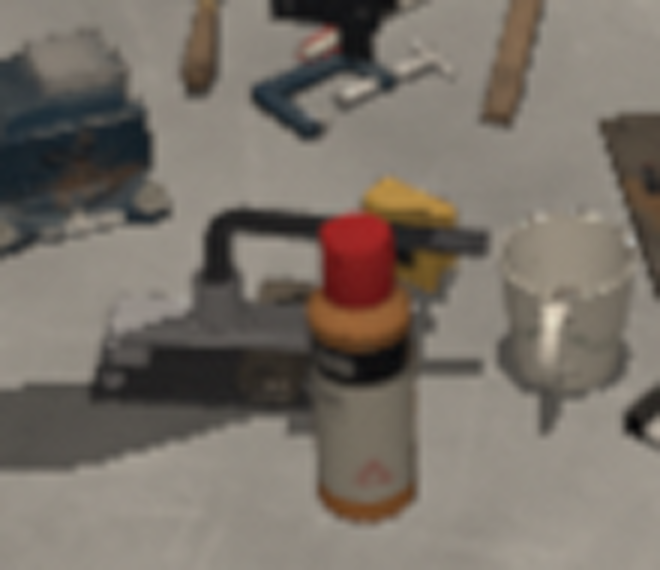

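The key is seated, and its lever droops about 3°, within the 4° lean. The can, tape and mug are at their original pixels, and the hand is clear. Handing in.

```bash
python3 - <<'E'
from plant import job,telemetry
print(job.finish_job()); print(telemetry.get_state()['clock'])
E
```

```text
the job is handed in; nothing more can be done
None
the job is handed in; nothing more can be done
```

I pulled the key out, flipped it, and seated its short arm fully in the screw's socket. I then pushed the long arm clockwise until the push force rose from about 9 N to about 17 N, which I took as the stop. Then I released the key, lifted clear and handed the job in at about 21.7 s. No verdict was reported, and I could not read the screw joint directly.

- **Screw angle:** under load the lever had swung from 32.5° to about −33.5°. That puts the screw at about 1.05 rad, allowing for the play in the socket. Part of the final force rise was the hand leaning on the spray can. When I backed off, the lever came back about 6°, to about −27.4°. The play is about 11°, so the screw should not have turned back.
- **Key seating:** in the last pictures the elbow sits at its seated height and over the screw's axis. The lever droops about 3°, within the allowed 4° lean.
- **Spray can:** near the end of the push the hand's side tipped the can a few degrees. I backed off at once and it settled upright. In the last pictures its base is at the original pixel.
- **Tape measure and mug:** both look unmoved in the last pictures.

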